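Load a vial into a thermostatted chest with a folding lid stay

ROBOT

A 7-joint arm with a two-finger parallel gripper is mounted at the origin on the work surface. World frame = base frame: x ahead of the robot, y to its left, z up, the work surface at z = 0. Lengths are in m, angles in rad, forces in N, time in s.
With the tool pointing down it reaches from about 0.425 to 1.025 m from the base axis. Payload 9.4 kg.
Tool frame: the origin (TCP) lies at the very end of the fingers, on their centre line; the grasp point (between the pads) lies 19 mm behind it; z points along the fingers, y is the direction in which the jaws open and shut (so a half turn about z gives the same grasp; the last joint's range is limited). The gripper opens to 93 mm and grips with 3 to 60 N. Pads are 15 mm wide; open, the fingers measure 128 mm over their backs; the gripper's body (75 mm by 188 mm) begins 65 mm behind the grasp point.
Start: joints at [-1.294, 0.599, -0.003, 1.599, 0.002, 0.943, -0.08], TCP at [0.251, 0.68, 0.219] pointing down, gripper open.
Joint ranges: [-2.57, 2.57], [-0.35, 1.97], [-1.29, 1.29], [0.11, 2.56], [-1.05, 4.19], [0.11, 1.86], [-2.63, 2.63]. Speed limits (rad/s): [2.22, 2.22, 3.01, 3.01, 3.14, 3.14, 3.14].

INTERFACE

Orientations are given as [roll, pitch, yaw] about the fixed x, y, z axes, in that order (R = Rz(yaw) Ry(pitch) Rx(roll)).
In Python, from plant import env gives the robot as it stands. The module is installed in compiled form; this text tells all that it offers.
- The arm moves only by the tool drive_tool, never from a script. Its argument "targets" is a list of rows, each a list of 7 numbers: the closure in counts, from 0 (fully open) to 255 (shut), then the shift along the world's x, y, z in m, then the turn, a rotation vector about the world's x, y, z in rad. A call has 1 to 12 rows; each row is the pose to reach, as a shift and turn from the pose commanded when the call began; what a row does not reach only later rows make up. A row lasts 1/12 s, in which the tool goes at most 41.7 mm and 7.16 degrees, less where a joint would pass 70% of its speed; a pose out of reach is approached as far as the arm can. A call with a gripper value outside its range is refused whole. The fingers move at their own pace and stop on an object; "grip_force" is the grip in N (left out, the last holds). Time passes only in rows, so rows that repeat a pose let the fingers close. It gives the time, the measured TCP pose, the force and the opening at its end, in the units of the state.
- env.sense(): the state, without advancing time (a new reading comes with each control period).
- env.camera(name): name is "scene" or "top" or "wrist"; returns the picture (420x560x3 uint8, red, green, blue); there is no depth.
- env.camera_info(name): a dict with "K" (3x3 intrinsics, pixels), "k1" (the pictures are not rectified: a ray, as slopes to the right and down, at radius r is drawn at 1 + k1 r^2 times it, then the intrinsics apply), "R" (3x3) and "t" (3): a world point X has camera coordinates R X + t; the wrist camera has in their place "hand_eye" (4x4, takes a point from camera to tool coordinates, whose origin is the TCP and whose axes are the flange's). Camera axes: x right, y down, z forward; pixel columns grow to the right and rows downward; lengths in m; the calibration is good to about 2 mm. A picture is of the moment at which its call begins: read the wrist's pose just before it. camera_info takes no time and is no camera call.
- env.job_done(): hands the job in, once; it reports no verdict.
The state is a dict: "clock": time; "qpos": joint angles; "dq": joint speeds; "effort": joint torques, N m; "tcp_pos": TCP position; "orientation": TCP orientation; "wrist_force": force on the tool from outside, world axes, zero at the start; "torque": the same for the moment, N m; "opening": finger opening in m.
Only numpy, scipy, OpenCV 4.12 (cv2) and the standard library are available. Lean on these libraries where they do the work, as an engineer would, in place of code of your own. Each camera call takes 0.05 s, during which the arm holds its last target.

TASK

Raise the lid of the white vial chest by its front handle until the folding stay on its right side locks and carries the lid by itself; feel for the end of the travel and do not force the stay. Then stand the amber vial from the blue rack fully home in the empty well of the chest, the middle one of the front row, setting it down rather than dropping it. Finally break the stay at its knob and let the lid down gently, without ever letting it fall, until it is shut, leaving the other vials and everything else on the bench undisturbed.

Things in the scene. Friction and masses are not known exactly. Their poses are not given: they have to be found in the camera images.
- chest: White insulated vial chest, fixed: 200 deep x 260 wide x 95 mm high without lid, walls 15 mm. Origin: centre of its underside; x to the rear (hinge), y to its left side seen from the robot, z up. Inside, a metal block, face 50 mm above the bench, with 2 rows of 3 round wells (31 wide, 30 deep; rows 78, wells 68 mm apart). 5 hold clear blue-capped vials; the middle of the front row is empty
- lid (a joint): Lid angle (rad), 0 shut, grows as its front edge rises. Lid 200 x 260 x 35 mm, 0.9 kg; left free it falls at 3 rad/s or more. The stay reaches full length somewhere from 1.13 to 1.31 rad, differently each time: there the lid stops and the stay drops past straight by itself. Let go there, the lid sinks back about 0.02 rad onto the locked stay; let go even 2 mm short (at the handle) it falls shut
- lid_hinge (a point): Middle of the lid's hinge line, at the top rear edge of the chest, 113 mm above the bench; axes as the chest's (x to the rear, y to the left along the hinge, z up), lid open or shut
- lid_handle (a point): Middle of the round steel bar of the lid's bow handle: bar 12 mm thick, 98 mm clear between its posts, parallel to the hinge, 40 mm in front of the lid's front face (34 mm gap), 240 mm from the hinge line and level with it when shut. Axes turn with the lid. At the end of the stay's travel about 20 N of pull here makes the stay's foot slip
- stay_knob (a point): Centre of the red finger knob on the middle joint of the folding stay, on the chest's right side (-y): round, 16 mm thick, 40 mm long along the hinge direction, centre 47 mm out from the chest's side. Lid up and stay locked, it is 5 to 30 mm above the hinge line and 60 to 80 mm in front of it; lid shut, 20 to 30 mm below and about 195 mm in front. Axes turn with the stay's upper arm
- stay_pivot (a point): On the axis of the stay's lower pivot (its foot, clamped in a slot, 45 to 65 mm above the bench), in the plane of the knob's centre; axes turn with the lower arm. The knob runs on a circle of 87 mm about it, square to the hinge. Locked, the joint lies 0.26 rad past straight, rearward and down, on a stop; 1 to 3 N on the knob up and frontward breaks it, and it swings over the top, forward and down
- stay_upper: Upper arm of the folding stay, a flat steel bar from the knob to the lid. Origin on the axis of the middle joint; axes turn with the arm. The stay once broken, lid and knob move as one: the knob held, the lid is held; the knob swings about 1.8 rad in all until the lid is shut, where it stops firmly
- rack: Blue vial rack, fixed: 190 x 56 x 40 mm, three wells 60 mm apart along its x axis, 30 mm deep, floor 10 mm above the bench. Origin: centre of its underside
- amber_vial_mid (a point): Centre, half-way up, of the amber vial with a white cap: 27 mm thick, 95 mm high (straight glass up to 68 mm, then a shoulder and a 24 mm wide cap), 45 g, upright. It starts in one of the three wells of the blue rack, whose row runs along the vial's own x axis
- well (a point): Centre of the floor of the empty well (front row, middle), 20 mm above the bench; axes as the chest's. A vial fully home has its centre 47.5 mm above this point.
- clear_vial1: Clear vial with a blue cap in the rack, same size as the amber one, to be left alone; origin at its foot
- clear_vial2: Clear vial with a blue cap in the rack, same size as the amber one, to be left alone; origin at its foot
- stored1: Clear vial with a blue cap standing in the chest, same size as the amber one, to be left alone; origin at its foot
- stored2: Clear vial with a blue cap standing in the chest, same size as the amber one, to be left alone; origin at its foot
- stored3: Clear vial with a blue cap standing in the chest, same size as the amber one, to be left alone; origin at its foot
- stored4: Clear vial with a blue cap standing in the chest, same size as the amber one, to be left alone; origin at its foot
- stored5: Clear vial with a blue cap standing in the chest, same size as the amber one, to be left alone; origin at its foot
- beaker: Glass beaker, 68 x 85 mm, bystander; origin at its foot
- reagent: Amber reagent bottle, 72 x 130 mm, bystander; origin at its foot
- cap_jar: Small clear jar with a red lid, 64 x 70 mm, bystander; origin at its foot
- wrench: Small steel wrench, 130 mm long, lying on the bench, bystander; origin under its middle
Not all that is in view belongs to the job. Of the things that look like the part that bears amber_vial_mid, the larger one is meant.

How it is judged:
On the way, in this order (a step that is already met when the one before it is completed fails the run):
1. the lid is up and stands on its locked stay by itself: lid angle above 1.0 rad, at rest, the chest, lid and stay not touched by the fingers (value of joint lid above 1 rad and velocity of joint lid between -0.03 and 0.03 rad/s and contact force between the fingers and chest below 0.05 N), for 0.4 s.
2. the amber vial stands fully home in the empty well and is let go, the lid still up (above 1.0 rad) (horizontal distance between amber_vial_mid and well below 0.006 m and z of amber_vial_mid in the frame of well between 0.0435 and 0.0515 m and value of joint lid above 1 rad and contact force between the fingers and amber_vial below 0.05 N), for 0.3 s.
At the end, for the whole second after the job is handed in: The lid is shut (within 0.03 rad) and at rest; the amber vial stands fully home in the middle well of the front row (centre within 6 mm of the well's axis and within 4 mm of its seated height) (value of joint lid below 0.03 rad and horizontal distance between amber_vial_mid and well below 0.006 m and z of amber_vial_mid in the frame of well between 0.0435 and 0.0515 m and velocity of joint lid above -0.03 rad/s); the robot touches nothing.
It fails at once if the lid falls: it moves towards shut faster than 2 rad/s (velocity of joint lid below -2 rad/s).
It fails at once if the stay is forced: its clamped foot slips more than 2 mm in its slot (it holds about 20 N of pull at the lid handle) (distance of stay_pivot from where it was at the start of the episode above 0.002 m).
It fails at once if the amber vial is dropped into the well: let go over it more than 12 mm above its seat (horizontal distance between amber_vial_mid and well below 0.02 m and z of amber_vial_mid in the frame of well above 0.0595 m and contact force between the fingers and amber_vial below 0.05 N).
It fails at once if another vial is disturbed (moved more than 15 mm) (distance of any of clear_vial1, clear_vial2, stored1, stored2, stored3, stored4, stored5 from where it was at the start of the episode above 0.015 m).
It fails at once if a bystander on the bench is disturbed (moved more than 25 mm) (distance of any of beaker, reagent, cap_jar, wrench from where it was at the start of the episode above 0.025 m).
It also fails if it takes over 72 s, if anything falls off the work surface, if the arm or the gripper's body presses on something with over 40 N, if the wrist force passes 120 N, or if a joint passes its speed limit or range.

## Working session

There is one attempt and no reset: what is moved stays moved. The work goes in short steps, Python scripts to look and compute and a tool call to move; the robot and the scene stay as the last step left them, time stands still between calls to the robot, and variables do not carry over. Pictures are saved under pics/ and viewed, and the job is handed in when it is done.

Besides the shell and the picture viewer there is one more tool, called after ">>>" by a JSON object that holds its "fn" and its "kwargs", one argument or row to a line. drive_tool: Moves the arm, as the interface text tells. Its arguments: {"type":"object","properties":{"targets":{"type":"array"},"grip_force":{"type":"number"}},"required":["targets"]}

```bash
ls; mkdir -p pics
cat > h.py <<'E'
import numpy as np, cv2, json
from plant import env
def save(n,f):
    im=env.camera(n); cv2.imwrite('pics/'+f,im[:,:,::-1]); return im
E
python3 - <<'E'
from h import *
s=env.sense()
for k,v in s.items(): print(k,np.round(v,4).tolist())
for n in ['scene','top','wrist']:
    print(n,{k:np.round(v,4).tolist() for k,v in env.camera_info(n).items()})
save('scene','s0.png');save('top','t0.png')
E
```

```text
pics
clock 0.0
qpos [-1.2937, 0.6001, -0.0026, 1.6001, 0.0018, 0.9429, -0.0798]
dq [0.0003, -0.0005, -0.0003, 0.0, 0.0015, -0.0002, -0.0014]
effort [-0.0015, -76.5062, 1.4967, -25.2362, -0.0525, 0.0165, 0.0001]
tcp_pos [0.2511, 0.6796, 0.2178]
orientation [-3.1401, 0.0001, 2.7878]
wrist_force [1.0843, 0.0675, 0.0107]
torque [0.0282, -0.035, 0.0365]
opening 0.0929
scene {'K': [[533.0504, 0.0, 279.3161], [0.0, 533.0504, 214.7417], [0.0, 0.0, 1.0]], 'k1': -0.0607, 'R': [[-0.5993, 0.8005, -0.0074], [0.6133, 0.4532, -0.6469], [-0.5144, -0.3922, -0.7626]], 't': [0.3471, -0.211, 1.537]}
top {'K': [[540.2534, 0.0, 279.844], [0.0, 540.2534, 206.5369], [0.0, 0.0, 1.0]], 'k1': -0.0143, 'R': [[-0.0495, -0.9988, 0.0006], [-0.9786, 0.0484, -0.1998], [0.1995, -0.0105, -0.9798]], 't': [-0.0682, 0.5311, 1.5681]}
wrist {'K': [[365.2831, 0.0, 279.8937], [0.0, 365.2831, 211.6489], [0.0, 0.0, 1.0]], 'k1': 0.0302, 'hand_eye': [[0.0007, -0.9669, -0.2551, 0.0693], [1.0, 0.0008, -0.0003, -0.0014], [0.0005, -0.2551, 0.9669, -0.1667], [0.0, 0.0, 0.0, 1.0]]}
```

View pics/s0.png

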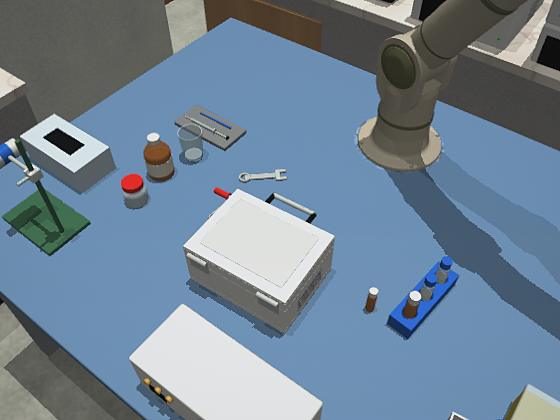

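View pics/t0.png

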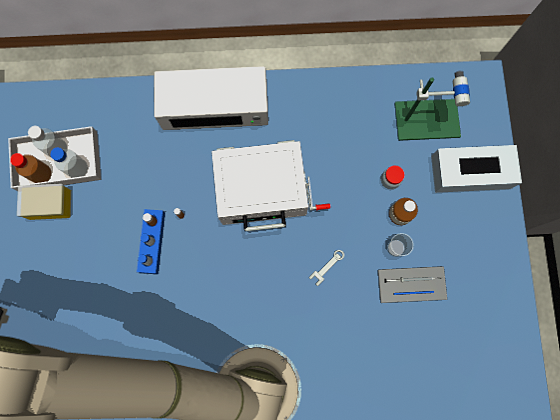

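```bash
cat >> h.py <<'E'
def ray(n,uv,T=None):
    c=env.camera_info(n); K=c['K']; k1=float(c['k1'])
    uv=np.asarray(uv,float).reshape(-1,1,2)
    p=cv2.undistortPoints(uv,np.array(K),np.array([k1,0,0,0,0])).reshape(-1,2)
    d=np.c_[p,np.ones(len(p))]
    if n=='wrist':
        M=T@np.array(c['hand_eye']); return np.tile(M[:3,3],(len(d),1)), d@M[:3,:3].T
    R=np.array(c['R']);t=np.array(c['t']).ravel()
    return np.tile(-R.T@t,(len(d),1)), d@R
def onz(n,uv,z,T=None):
    o,d=ray(n,uv,T); s=(np.asarray(z)-o[:,2])/d[:,2]; return o+s[:,None]*d
def tri(rs):
    A=np.zeros((3,3));b=np.zeros(3)
    for o,d in rs:
        d=d/np.linalg.norm(d);P=np.eye(3)-np.outer(d,d);A+=P;b+=P@o
    x=np.linalg.solve(A,b); return x,[np.linalg.norm((np.eye(3)-np.outer(d,d)/(d@d))@(x-o)) for o,d in rs]
def proj(n,X,T=None):
    c=env.camera_info(n); X=np.atleast_2d(X).astype(float)
    if n=='wrist':
        M=np.linalg.inv(T@np.array(c['hand_eye'])); R=M[:3,:3];t=M[:3,3]
    else: R=np.array(c['R']);t=np.array(c['t']).ravel()
    p,_=cv2.projectPoints(X,cv2.Rodrigues(R)[0],t,np.array(c['K']),np.array([float(c['k1']),0,0,0,0]))
    return p.reshape(-1,2)
def tcpT(s=None):
    from scipy.spatial.transform import Rotation as Ro
    s=s or env.sense(); T=np.eye(4);T[:3,:3]=Ro.from_euler('xyz',s['orientation']).as_matrix();T[:3,3]=s['tcp_pos'];return T
E
python3 - <<'E'
from h import *
t=cv2.imread('pics/t0.png');s=cv2.imread('pics/s0.png')
def crop(im,x,y,w,h,k,f): cv2.imwrite('pics/'+f,cv2.resize(im[y:y+h,x:x+w],None,fx=k,fy=k,interpolation=cv2.INTER_CUBIC))
crop(t,200,130,140,110,5,'t0c.png');crop(s,170,175,190,150,4,'s0c.png');crop(t,120,195,80,90,6,'t0r.png');crop(s,350,240,120,100,6,'s0r.png')
E
```

```text
(no output)
```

View pics/t0c.png

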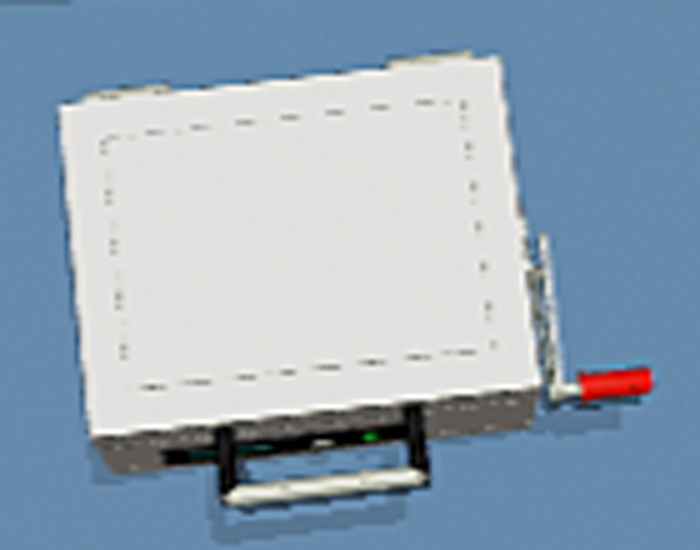

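View pics/s0c.png

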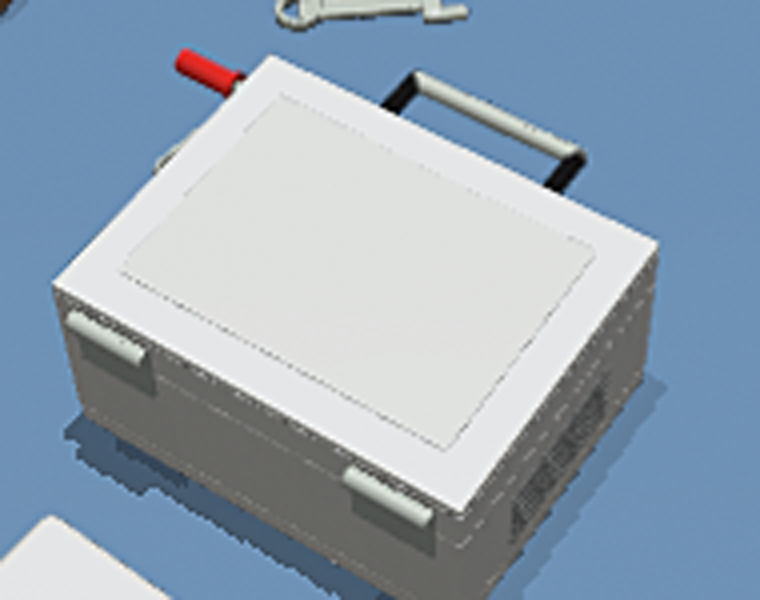

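View pics/t0r.png

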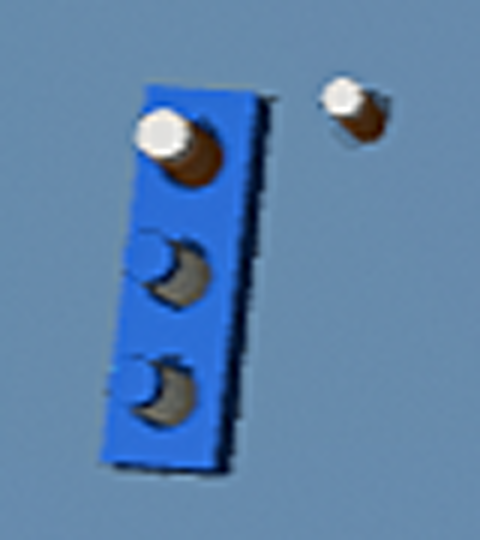

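View pics/s0r.png

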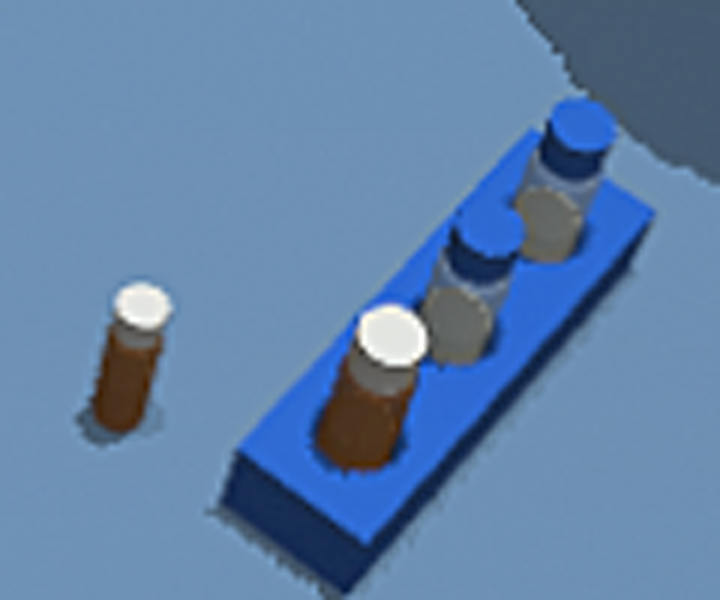

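Run:
```python
from h import *
f=lambda p,k,o:(np.array(p,float)+.5)/k-.5+np.array(o)
T=f([(60,104),(500,57),(540,386),(92,434)],5,(200,130))
S=f([(460,513),(53,285),(270,57),(658,243)],4,(170,175))
a=onz('top',T,.130);b=onz('scene',S,.130);print(np.round(a,4));print(np.round(b,4))
rt=ray('top',T);rs=ray('scene',S)
for i in range(4): print(tri([(rt[0][i],rt[1][i]),(rs[0][i],rs[1][i])]))
for c in (a,b):
    print('sides',[round(np.linalg.norm(c[i]-c[(i+1)%4]),4) for i in range(4)])
    yv=(c[0]-c[1]+c[3]-c[2]);xv=(c[0]+c[1]-c[2]-c[3]); print('yaw',np.arctan2(-yv[0],yv[1]),np.arctan2(xv[1],xv[0]),'cen',c.mean(0),'hinge',c[:2].mean(0))
# knob ends, handle ends
for nm,pt,ps in [('knobL',(583,385),(235,80)),('knobR',(650,381),(182,60)),('hL',(233,493),(577,157)),('hR',(418,478),(421,80))]:
    A=ray('top',f([pt],5,(200,130)));B=ray('scene',f([ps],4,(170,175)))
    print(nm,tri([(A[0][0],A[1][0]),(B[0][0],B[1][0])]))
# vial cap
A=ray('top',f([(163,134)],6,(120,195)));B=ray('scene',f([(392,337)],6,(350,240)))
print('amber cap',tri([(A[0][0],A[1][0]),(B[0][0],B[1][0])]))
for p,q in [((147,257),(490,232)),((134,382),(582,127))]:
    A=ray('top',f([p],6,(120,195)));B=ray('scene',f([q],6,(350,240)))
    print('clear cap',tri([(A[0][0],A[1][0]),(B[0][0],B[1][0])]))
# others
A=ray('top',f([(344,98)],6,(120,195)));B=ray('scene',f([(143,307)],6,(350,240)))
print('small vial cap',tri([(A[0][0],A[1][0]),(B[0][0],B[1][0])]))
R=onz('top',f([(146,88),(264,94),(218,470),(102,464)],6,(120,195)),.04);print('rack',R)
print('wrench',onz('top',[(338,254),(316,280)],0.005),'jar',onz('top',[(394,176)],.07),'bottle',onz('top',[(409,206)],.13),'beaker',onz('top',[(400,244)],.085),'instr',onz('top',[(155,75),(267,68),(155,118),(267,112)],.1))
```

```text
[[ 0.6884  0.0972  0.13  ]
 [ 0.7044 -0.1611  0.13  ]
 [ 0.5068 -0.1727  0.13  ]
 [ 0.4916  0.0837  0.13  ]]
[[ 0.6909  0.0978  0.13  ]
 [ 0.7078 -0.1599  0.13  ]
 [ 0.5107 -0.1731  0.13  ]
 [ 0.4919  0.0839  0.13  ]]
(array([0.68944411, 0.09720875, 0.1274251 ]), [np.float64(0.0003507565638345309), np.float64(0.0003507565638346002)])
(array([ 0.70592986, -0.16169802,  0.12644751]), [np.float64(0.0005279907287130632), np.float64(0.0005279907287130285)])
(array([ 0.50811028, -0.173909  ,  0.12700362]), [np.float64(0.0012043426180554778), np.float64(0.0012043426180555151)])
(array([0.49164239, 0.08378404, 0.12959481]), [np.float64(1.7956366333771361e-06), np.float64(1.7956366333706352e-06)])
sides [np.float64(0.2588), np.float64(0.1979), np.float64(0.2569), np.float64(0.1973)]
yaw 0.0605691280473218 0.06357318168227011 cen [ 0.59780432 -0.03821296  0.13      ] hinge [ 0.69642146 -0.0319351   0.13      ]
sides [np.float64(0.2583), np.float64(0.1976), np.float64(0.2577), np.float64(0.1994)]
yaw 0.06928828763609339 0.06812355631493967 cen [ 0.60031861 -0.03780844  0.13      ] hinge [ 0.699
[... 890 characters left out ...]
t64(0.00038544998056550174)])
small vial cap (array([0.52568871, 0.21112766, 0.07008821]), [np.float64(0.0003798399546234524), np.float64(0.00037983995462342597)])
rack [[0.54176791 0.31680799 0.04      ]
 [0.5357388  0.25729892 0.04      ]
 [0.34791012 0.28127423 0.04      ]
 [0.3536423  0.33845719 0.04      ]]
wrench [[ 0.38112367 -0.26417817  0.005     ]
 [ 0.30607618 -0.1924435   0.005     ]] jar [[ 0.60037123 -0.44177989  0.07      ]] bottle [[ 0.49480561 -0.46266021  0.13      ]] beaker [[ 0.39252031 -0.43704202  0.085     ]] instr [[ 0.94830442  0.26865561  0.1       ]
 [ 0.95419203 -0.075933    0.1       ]
 [ 0.80857802  0.26894706  0.1       ]
 [ 0.81084977 -0.0695285   0.1       ]]
```

>>> {"fn": "drive_tool", "kwargs": {
  "targets": [
    [165, 0.209, -0.727, -0.018, 0, 0, -1.151],
    [165, 0.209, -0.727, -0.018, 0, 0, -1.151],
    [165, 0.209, -0.727, -0.018, 0, 0, -1.151],
    [165, 0.209, -0.727, -0.018, 0, 0, -1.151],
    [165, 0.209, -0.727, -0.018, 0, 0, -1.151],
    [165, 0.209, -0.727, -0.018, 0, 0, -1.151],
    [165, 0.209, -0.727, -0.018, 0, 0, -1.151],
    [165, 0.209, -0.727, -0.018, 0, 0, -1.151],
    [165, 0.209, -0.727, -0.018, 0, 0, -1.151],
    [165, 0.209, -0.727, -0.018, 0, 0, -1.151],
    [165, 0.209, -0.727, -0.018, 0, 0, -1.151],
    [165, 0.209, -0.727, -0.018, 0, 0, -1.151]
  ],
  "grip_force": 15
}}

```text
clock: 1.1
tcp_pos: [0.3892, 0.1979, 0.2067]
orientation: [3.142, 0.0, 1.637]
wrist_force: [0.9, 0.1, 0.4]
opening: 0.0327
```

>>> {"fn": "drive_tool", "kwargs": {
  "targets": [
    [165, 0.07, -0.245, -0.007, 0, 0, 0],
    [165, 0.07, -0.245, -0.007, 0, 0, 0],
    [165, 0.07, -0.245, -0.007, 0, 0, 0],
    [165, 0.07, -0.245, -0.007, 0, 0, 0],
    [165, 0.07, -0.245, -0.007, 0, 0, 0],
    [165, 0.07, -0.245, -0.007, 0, 0, 0],
    [165, 0.07, -0.245, -0.007, 0, 0, 0],
    [165, 0.07, -0.245, -0.007, 0, 0, 0]
  ]
}}

```text
clock: 1.77
tcp_pos: [0.4595, -0.0483, 0.1997]
orientation: [3.141, 0.001, 1.631]
wrist_force: [0.7, 0.9, 0.1]
opening: 0.0328
```

Run:
```python
from h import *
s=env.sense();T=tcpT(s);print(T.round(4),np.round(s['qpos'],3))
save('wrist','w1.png')
save('scene','s1.png')
print(proj('wrist',[[.459,-.0473,.113],[.456,.0017,.113],[.4623,-.0963,.113]],T))
```

```text
[[-6.000e-02  9.982e-01  2.000e-04  4.595e-01]
 [ 9.982e-01  6.000e-02 -8.000e-04 -4.830e-02]
 [-8.000e-04  1.000e-04 -1.000e+00  1.997e-01]
 [ 0.000e+00  0.000e+00  0.000e+00  1.000e+00]] [-0.303  0.331  0.372  2.221 -0.203  0.621  0.277]
[[278.47384304 212.60937463]
 [278.37216444 143.17244455]
 [278.96179732 275.69331463]]
```

View pics/w1.png

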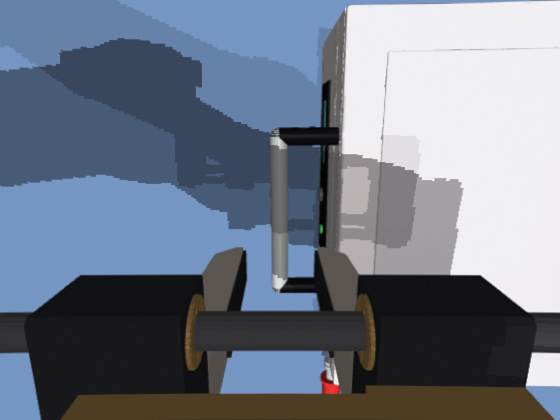

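View pics/s1.png

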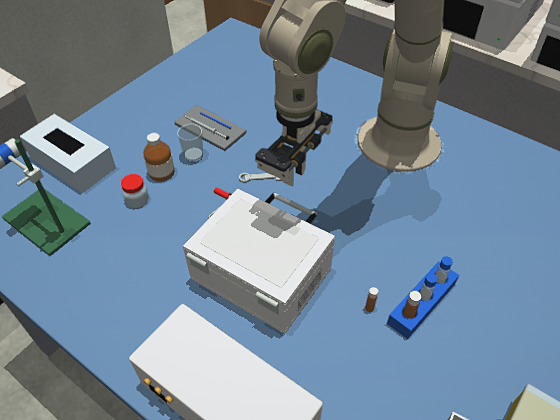

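>>> {"fn": "drive_tool", "kwargs": {
  "targets": [
    [165, 0, 0.001, -0.04, 0, 0, 0],
    [165, 0, 0.001, -0.075, 0, 0, 0],
    [165, 0, 0.001, -0.106, 0, 0, 0],
    [165, 0, 0.001, -0.106, 0, 0, 0],
    [255, 0, 0.001, -0.106, 0, 0, 0],
    [255, 0, 0.001, -0.106, 0, 0, 0],
    [255, 0, 0.001, -0.106, 0, 0, 0],
    [255, 0, 0.001, -0.106, 0, 0, 0],
    [255, 0, 0.001, -0.106, 0, 0, 0]
  ],
  "grip_force": 25
}}

```text
clock: 2.62
tcp_pos: [0.4587, -0.0438, 0.0952]
orientation: [3.141, -0.001, 1.637]
wrist_force: [-4.6, 0.6, 7.6]
opening: 0.0112
```

Run:
```python
from h import *
# arc: hinge at C, chest x dir yaw .066; delta from theta0=0
c,s=np.cos(.066),np.sin(.066)
for th in np.arange(0,1.36,.05):
    d=.24*(1-np.cos(th)); print(round(th,2),np.round([d*c,d*s,.24*np.sin(th)],4))
```

```text
0.0 [0. 0. 0.]
0.05 [0.0003 0.     0.012 ]
0.1 [0.0012 0.0001 0.024 ]
0.15 [0.0027 0.0002 0.0359]
0.2 [0.0048 0.0003 0.0477]
0.25 [0.0074 0.0005 0.0594]
0.3 [0.0107 0.0007 0.0709]
0.35 [0.0145 0.001  0.0823]
0.4 [0.0189 0.0012 0.0935]
0.45 [0.0238 0.0016 0.1044]
0.5 [0.0293 0.0019 0.1151]
0.55 [0.0353 0.0023 0.1254]
0.6 [0.0418 0.0028 0.1355]
0.65 [0.0488 0.0032 0.1452]
0.7 [0.0563 0.0037 0.1546]
0.75 [0.0643 0.0042 0.1636]
0.8 [0.0726 0.0048 0.1722]
0.85 [0.0814 0.0054 0.1803]
0.9 [0.0906 0.006  0.188 ]
0.95 [0.1002 0.0066 0.1952]
1.0 [0.1101 0.0073 0.202 ]
1.05 [0.1203 0.008  0.2082]
1.1 [0.1309 0.0086 0.2139]
1.15 [0.1417 0.0094 0.2191]
1.2 [0.1527 0.0101 0.2237]
1.25 [0.164  0.0108 0.2278]
1.3 [0.1754 0.0116 0.2313]
1.35 [0.187  0.0124 0.2342]
```

>>> {"fn": "drive_tool", "kwargs": {
  "targets": [
    [255, 0.0003, 0, 0.012, 0, 0, 0],
    [255, 0.0012, 0, 0.024, 0, 0, 0],
    [255, 0.0027, 0, 0.036, 0, 0, 0],
    [255, 0.0048, 0, 0.0477, 0, 0, 0],
    [255, 0.0074, 0.0005, 0.0594, 0, 0, 0],
    [255, 0.0107, 0.0007, 0.0709, 0, 0, 0],
    [255, 0.0145, 0.001, 0.0823, 0, 0, 0],
    [255, 0.0189, 0.0012, 0.0935, 0, 0, 0],
    [255, 0.0238, 0.0016, 0.1044, 0, 0, 0],
    [255, 0.0293, 0.0019, 0.1151, 0, 0, 0],
    [255, 0.0353, 0.0023, 0.1254, 0, 0, 0],
    [255, 0.0418, 0.0028, 0.1355, 0, 0, 0]
  ]
}}

```text
clock: 3.62
tcp_pos: [0.498, -0.0412, 0.2303]
orientation: [-3.137, -0.001, 1.637]
wrist_force: [-7.7, -0.1, -1.6]
opening: 0.0112
```

Run:
```python
from h import *
save('scene','s2.png');s=env.sense();print(s['tcp_pos'],s['wrist_force'],s['torque'],s['opening'])
H=np.array([.699,-.0315,.113]);g=s['tcp_pos']+np.array([0,0,.019])-H;print(np.hypot(g[0],g[2]),np.arctan2(g[2],-g[0]))
```

```text
[ 0.49901506 -0.04115177  0.23180209] [-11.25732075   0.41675485   5.01945981] [-0.02918172  2.58662314  0.01138301] 0.010956968861637408
0.24286496495271334 0.603347456530269
```

View pics/s2.png

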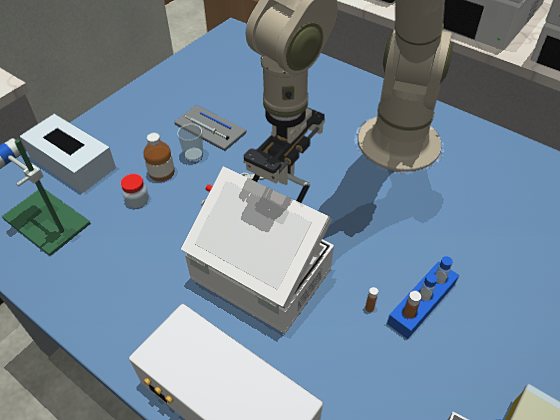

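>>> {"fn": "drive_tool", "kwargs": {
  "targets": [
    [255, -0.001, 0, 0.001, 0, 0, 0],
    [255, 0.005, 0, 0.011, 0, 0, 0],
    [255, 0.0125, 0.001, 0.0206, 0, 0, 0],
    [255, 0.0205, 0.0015, 0.0296, 0, 0, 0],
    [255, 0.0288, 0.002, 0.0382, 0, 0, 0],
    [255, 0.0376, 0.0025, 0.0463, 0, 0, 0],
    [255, 0.0468, 0.003, 0.054, 0, 0, 0],
    [255, 0.0564, 0.004, 0.0612, 0, 0, 0],
    [255, 0.0663, 0.0045, 0.068, 0, 0, 0],
    [255, 0.0765, 0.0052, 0.0742, 0, 0, 0],
    [255, 0.0765, 0.0052, 0.0742, 0, 0, 0],
    [255, 0.0765, 0.0052, 0.0742, 0, 0, 0]
  ]
}}

```text
clock: 4.67
tcp_pos: [0.5763, -0.0361, 0.306]
orientation: [-3.141, -0.001, 1.637]
wrist_force: [-10.6, 1.5, 13.7]
opening: 0.0108
```

```bash
cat > lid.py <<'E'
from h import *
s=env.sense();f=np.array(s['wrist_force'])
H=np.array([.699,-.0315,.113]);g=np.array(s['tcp_pos'])+np.array([0,0,.019])-H;r=np.hypot(np.hypot(g[0],g[1]+0.0158),g[2]);
x=-np.hypot(g[0],g[1]);th=np.arctan2(g[2],-x)
print('R',np.hypot(x,g[2]).round(4),'th',th.round(4),'F',f.round(2),'rad',(-f[0]*np.cos(th)+f[2]*np.sin(th)).round(2),'tan',(f[0]*np.sin(th)+f[2]*np.cos(th)).round(2),np.round(s['tcp_pos'],4))
E
python3 lid.py
```

```text
R 0.245 th 1.0457 F [-10.57   1.46  13.66] rad 17.12 tan -2.29 [ 0.5763 -0.0361  0.306 ]
```

>>> {"fn": "drive_tool", "kwargs": {
  "targets": [
    [255, -0.001, 0, 0.002, 0, 0, 0],
    [255, -0.002, 0, 0.0035, 0, 0, 0],
    [255, -0.002, 0, 0.0035, 0, 0, 0]
  ]
}}

```text
clock: 4.92
tcp_pos: [0.5766, -0.0361, 0.3066]
orientation: [3.138, 0.001, 1.637]
wrist_force: [9.5, -0.1, -18.7]
opening: 0.011
```

```bash
python3 lid.py
```

```text
R 0.2453 th 1.0482 F [  9.52  -0.13 -18.72] rad -20.98 tan -1.1 [ 0.5766 -0.0361  0.3066]
```

Run:
```python
from h import *
c,s=np.cos(.066),np.sin(.066)
C=np.array([.699,-.0315,.099])
p0=np.array([ 0.5766, -0.0361,  0.3066])
for th in np.r_[1.037,1.05,1.07,1.09,1.1,1.11,1.13,1.15,1.2,1.25,1.3]:
    p=C+.2405*np.array([-np.cos(th)*c,-np.cos(th)*s,np.sin(th)]); print(round(th,3),np.round(p,4))
```

```text
1.037 [ 0.5769 -0.0396  0.306 ]
1.05 [ 0.5796 -0.0394  0.3076]
1.07 [ 0.5838 -0.0391  0.31  ]
1.09 [ 0.588  -0.0388  0.3122]
1.1 [ 0.5901 -0.0387  0.3133]
1.11 [ 0.5923 -0.0386  0.3144]
1.13 [ 0.5966 -0.0383  0.3165]
1.15 [ 0.601  -0.038   0.3185]
1.2 [ 0.612  -0.0372  0.3232]
1.25 [ 0.6233 -0.0365  0.3272]
1.3 [ 0.6348 -0.0357  0.3307]
```

>>> {"fn": "drive_tool", "kwargs": {
  "targets": [
    [255, 0.0011, 0, -0.0019, 0, 0, 0],
    [255, 0.0038, 0, -0.0003, 0, 0, 0],
    [255, 0.008, 0.0005, 0.0021, 0, 0, 0],
    [255, 0.0122, 0.0008, 0.0043, 0, 0, 0],
    [255, 0.0122, 0.0008, 0.0043, 0, 0, 0]
  ]
}}

```text
clock: 5.33
tcp_pos: [0.5883, -0.0355, 0.3127]
orientation: [3.141, -0.0, 1.637]
wrist_force: [-5.7, 0.8, 5.9]
opening: 0.0111
```

```bash
sed -i 's/\[.699,-.0315,.113\]/[.699,-.0315,.118]/' lid.py; python3 lid.py
python3 - <<'E'
from h import *
a=save('scene','s3.png');b=save('top','t3.png')
cv2.imwrite('pics/c3.png',np.hstack([cv2.resize(x[:,:,::-1],(400,400),interpolation=cv2.INTER_CUBIC) for x in (a[160:290,180:310],b[120:250,210:340])]))
E
```

```text
R 0.2407 th 1.0924 F [-5.7   0.78  5.93] rad 7.89 tan -2.34 [ 0.5883 -0.0355  0.3127]
```

View pics/c3.png

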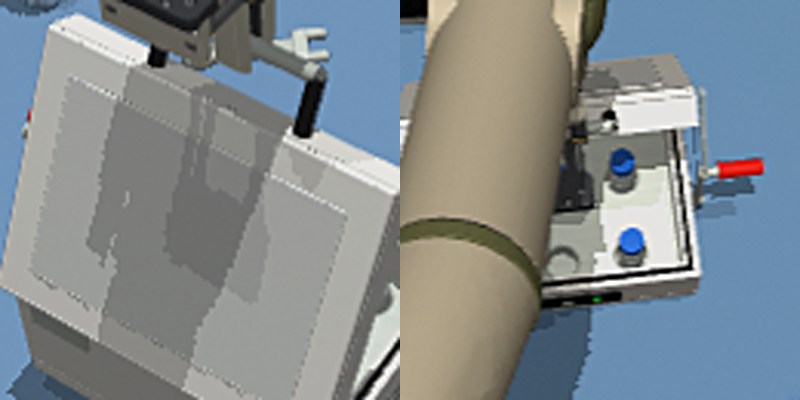

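>>> {"fn": "drive_tool", "kwargs": {
  "targets": [
    [255, 0.0015, 0, 0.002, 0, 0, 0],
    [255, 0.0035, 0, 0.003, 0, 0, 0],
    [255, 0.005, 0.0003, 0.0036, 0, 0, 0],
    [255, 0.005, 0.0003, 0.0036, 0, 0, 0]
  ]
}}

```text
clock: 5.77
tcp_pos: [0.5932, -0.0352, 0.3153]
orientation: [3.141, 0.0, 1.637]
wrist_force: [-3.8, 0.6, 1.7]
opening: 0.0113
```

```bash
python3 lid.py
```

```text
R 0.2408 th 1.1155 F [-3.82  0.6   1.68] rad 3.19 tan -2.69 [ 0.5932 -0.0352  0.3153]
```

>>> {"fn": "drive_tool", "kwargs": {
  "targets": [
    [255, 0.0007, 0, 0.0003, 0, 0, 0],
    [255, 0.0014, 0.0001, 0.0007, 0, 0, 0],
    [255, 0.002, 0.0001, 0.001, 0, 0, 0]
  ]
}}

```text
clock: 6.02
tcp_pos: [0.5947, -0.0351, 0.316]
orientation: [-3.141, -0.0, 1.637]
wrist_force: [-4.8, 0.8, 3.3]
opening: 0.0111
```

>>> {"fn": "drive_tool", "kwargs": {
  "targets": [
    [255, 0.0007, 0, 0.0003, 0, 0, 0],
    [255, 0.0014, 0.0001, 0.0007, 0, 0, 0],
    [255, 0.0014, 0.0001, 0.0007, 0, 0, 0]
  ]
}}

```text
clock: 6.27
tcp_pos: [0.5964, -0.0351, 0.3167]
orientation: [3.141, 0.0, 1.637]
wrist_force: [-4.4, 0.8, 3.0]
opening: 0.0113
```

>>> {"fn": "drive_tool", "kwargs": {
  "targets": [
    [255, 0.0007, 0, 0.0003, 0, 0, 0],
    [255, 0.0014, 0.0001, 0.0006, 0, 0, 0],
    [255, 0.0014, 0.0001, 0.0006, 0, 0, 0]
  ]
}}

```text
clock: 6.52
tcp_pos: [0.5977, -0.0349, 0.3173]
orientation: [3.141, 0.0, 1.637]
wrist_force: [-5.0, 0.7, 5.7]
opening: 0.0112
```

>>> {"fn": "drive_tool", "kwargs": {
  "targets": [
    [255, 0.0007, 0, 0.0006, 0, 0, 0],
    [255, 0.0013, 0.0001, 0.001, 0, 0, 0],
    [255, 0.0013, 0.0001, 0.001, 0, 0, 0]
  ]
}}

```text
clock: 6.77
tcp_pos: [0.5992, -0.0349, 0.3181]
orientation: [3.141, 0.0, 1.637]
wrist_force: [-3.1, -0.9, 3.2]
opening: 0.0112
```

>>> {"fn": "drive_tool", "kwargs": {
  "targets": [
    [255, 0.0007, 0, 0.0004, 0, 0, 0],
    [255, 0.0013, 0.0001, 0.0007, 0, 0, 0],
    [255, 0.0013, 0.0001, 0.0007, 0, 0, 0]
  ]
}}

```text
clock: 7.02
tcp_pos: [0.6004, -0.0348, 0.3187]
orientation: [3.142, 0.0, 1.637]
wrist_force: [-1.4, -0.9, 0.3]
opening: 0.0112
```

>>> {"fn": "drive_tool", "kwargs": {
  "targets": [
    [255, 0.0007, 0, 0.0003, 0, 0, 0],
    [255, 0.0014, 0.0001, 0.0005, 0, 0, 0],
    [255, 0.0014, 0.0001, 0.0005, 0, 0, 0]
  ]
}}

```text
clock: 7.27
tcp_pos: [0.6018, -0.0347, 0.3194]
orientation: [3.141, 0.0, 1.637]
wrist_force: [-2.3, -1.1, -0.8]
opening: 0.0112
```

>>> {"fn": "drive_tool", "kwargs": {
  "targets": [
    [255, 0.0007, 0, 0.0003, 0, 0, 0],
    [255, 0.0014, 0.0001, 0.0005, 0, 0, 0],
    [255, 0.0014, 0.0001, 0.0005, 0, 0, 0]
  ]
}}

```text
clock: 7.52
tcp_pos: [0.6032, -0.0346, 0.32]
orientation: [3.141, 0.0, 1.637]
wrist_force: [-2.8, 0.1, 1.1]
opening: 0.0111
```

>>> {"fn": "drive_tool", "kwargs": {
  "targets": [
    [255, 0.0007, 0, 0.0003, 0, 0, 0],
    [255, 0.0014, 0.0001, 0.0006, 0, 0, 0],
    [255, 0.0014, 0.0001, 0.0006, 0, 0, 0]
  ]
}}

```text
clock: 7.77
tcp_pos: [0.6046, -0.0345, 0.3206]
orientation: [3.141, 0.0, 1.637]
wrist_force: [-3.0, -1.3, 1.4]
opening: 0.0111
```

>>> {"fn": "drive_tool", "kwargs": {
  "targets": [
    [255, 0.0007, 0, 0.0003, 0, 0, 0],
    [255, 0.0014, 0.0001, 0.0006, 0, 0, 0],
    [255, 0.0014, 0.0001, 0.0006, 0, 0, 0]
  ]
}}

```text
clock: 8.02
tcp_pos: [0.606, -0.0344, 0.3213]
orientation: [3.141, 0.0, 1.637]
wrist_force: [-3.9, -1.9, 2.9]
opening: 0.0112
```

>>> {"fn": "drive_tool", "kwargs": {
  "targets": [
    [255, 0.0007, 0, 0.0004, 0, 0, 0],
    [255, 0.0014, 0.0001, 0.0007, 0, 0, 0],
    [255, 0.0014, 0.0001, 0.0007, 0, 0, 0]
  ]
}}

```text
clock: 8.27
tcp_pos: [0.6074, -0.0343, 0.3218]
orientation: [3.141, 0.0, 1.637]
wrist_force: [-2.8, -2.0, 2.4]
opening: 0.0109
```

>>> {"fn": "drive_tool", "kwargs": {
  "targets": [
    [255, 0.0007, -0.0001, 0.0004, 0, 0, 0],
    [255, 0.0014, -0.0001, 0.0007, 0, 0, 0],
    [255, 0.0014, -0.0001, 0.0007, 0, 0, 0]
  ]
}}

```text
clock: 8.52
tcp_pos: [0.6089, -0.0343, 0.3225]
orientation: [3.141, 0.0, 1.637]
wrist_force: [-2.4, -0.5, 2.0]
opening: 0.011
```

>>> {"fn": "drive_tool", "kwargs": {
  "targets": [
    [255, 0.0007, 0, 0.0003, 0, 0, 0],
    [255, 0.0014, 0, 0.0006, 0, 0, 0],
    [255, 0.0014, 0, 0.0006, 0, 0, 0]
  ]
}}

```text
clock: 8.77
tcp_pos: [0.6102, -0.0341, 0.323]
orientation: [3.141, -0.0, 1.637]
wrist_force: [-2.0, -1.4, 2.2]
opening: 0.0113
```

>>> {"fn": "drive_tool", "kwargs": {
  "targets": [
    [255, 0.0007, 0, 0.0003, 0, 0, 0],
    [255, 0.0014, 0, 0.0006, 0, 0, 0],
    [255, 0.0014, 0, 0.0006, 0, 0, 0]
  ]
}}

```text
clock: 9.02
tcp_pos: [0.6112, -0.0341, 0.3235]
orientation: [-3.141, -0.0, 1.637]
wrist_force: [-3.7, -0.5, 1.5]
opening: 0.0114
```

>>> {"fn": "drive_tool", "kwargs": {
  "targets": [
    [255, 0.0005, 0, 0.0002, 0, 0, 0],
    [255, 0.001, 0, 0.0004, 0, 0, 0],
    [255, 0.001, 0, 0.0004, 0, 0, 0]
  ]
}}

```text
clock: 9.27
tcp_pos: [0.6116, -0.0341, 0.3237]
orientation: [-3.14, -0.0, 1.637]
wrist_force: [-5.3, 0.7, 1.0]
opening: 0.0113
```

>>> {"fn": "drive_tool", "kwargs": {
  "targets": [
    [255, 0.0003, 0, 0.0001, 0, 0, 0],
    [255, 0.0007, 0, 0.0003, 0, 0, 0],
    [255, 0.0007, 0, 0.0003, 0, 0, 0]
  ]
}}

```text
clock: 9.52
tcp_pos: [0.6118, -0.0341, 0.3238]
orientation: [-3.139, -0.001, 1.637]
wrist_force: [-7.0, -1.1, 1.0]
opening: 0.0112
```

```bash
python3 lid.py
python3 - <<'E'
from h import *
b=save('top','t4.png')
cv2.imwrite('pics/c4.png',cv2.resize(b[120:250,210:340,::-1],(500,500),interpolation=cv2.INTER_CUBIC))
E
```

```text
R 0.2411 th 1.2005 F [-6.98 -1.12  1.02] rad 3.48 tan -6.13 [ 0.6118 -0.0341  0.3238]
```

View pics/c4.png

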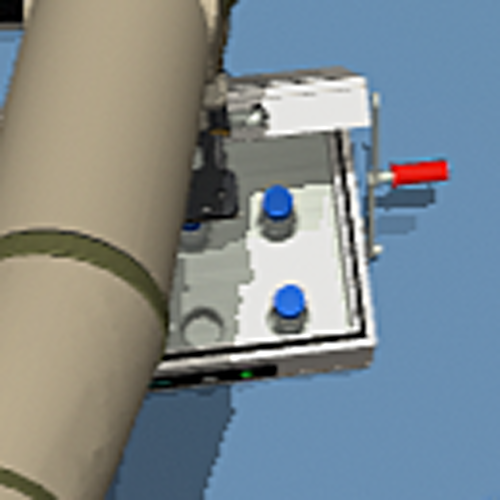

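>>> {"fn": "drive_tool", "kwargs": {
  "targets": [
    [255, 0.0004, 0, 0.0002, 0, 0, 0],
    [255, 0.0009, 0, 0.0004, 0, 0, 0],
    [255, 0.0009, 0, 0.0004, 0, 0, 0],
    [255, 0.0009, 0, 0.0004, 0, 0, 0]
  ]
}}

```text
clock: 9.9
tcp_pos: [0.612, -0.0341, 0.3238]
orientation: [-3.137, -0.001, 1.637]
wrist_force: [-9.7, 0.5, 0.0]
opening: 0.0109
```

>>> {"fn": "drive_tool", "kwargs": {
  "targets": [
    [255, 0, 0, 0, 0, 0, 0],
    [255, 0, 0, 0, 0, 0, 0],
    [255, -0.001, 0, -0.0004, 0, 0, 0],
    [255, -0.002, 0, -0.0008, 0, 0, 0],
    [255, -0.003, 0, -0.0012, 0, 0, 0],
    [255, -0.004, 0, -0.0015, 0, 0, 0],
    [255, -0.005, 0, -0.0019, 0, 0, 0],
    [255, -0.006, 0, -0.0022, 0, 0, 0],
    [255, -0.007, 0, -0.0026, 0, 0, 0],
    [255, -0.008, 0, -0.003, 0, 0, 0],
    [255, -0.008, 0, -0.003, 0, 0, 0]
  ]
}}

```text
clock: 10.82
tcp_pos: [0.6064, -0.0344, 0.3216]
orientation: [3.141, 0.0, 1.637]
wrist_force: [1.9, -1.0, -4.2]
opening: 0.0111
```

```bash
python3 lid.py
```

```text
R 0.2412 th 1.1764 F [ 1.91 -0.96 -4.25] rad -4.66 tan 0.13 [ 0.6064 -0.0344  0.3216]
```

>>> {"fn": "drive_tool", "kwargs": {
  "targets": [
    [255, -0.0005, 0, 0, 0, 0, 0],
    [255, -0.001, 0, -0.0003, 0, 0, 0],
    [255, -0.0015, 0, -0.0006, 0, 0, 0],
    [255, -0.0015, 0, -0.0006, 0, 0, 0]
  ]
}}

```text
clock: 11.15
tcp_pos: [0.605, -0.0345, 0.3211]
orientation: [3.141, 0.001, 1.637]
wrist_force: [4.1, -2.1, -7.4]
opening: 0.0112
```

```bash
python3 lid.py;python3 - <<'E'
from h import *
b=save('top','t5.png')
cv2.imwrite('pics/c5.png',cv2.resize(b[120:250,210:340,::-1],(500,500),interpolation=cv2.INTER_CUBIC))
E
```

```text
R 0.2412 th 1.1702 F [ 4.15 -2.08 -7.42] rad -8.45 tan 0.92 [ 0.605  -0.0345  0.3211]
```

View pics/c5.png

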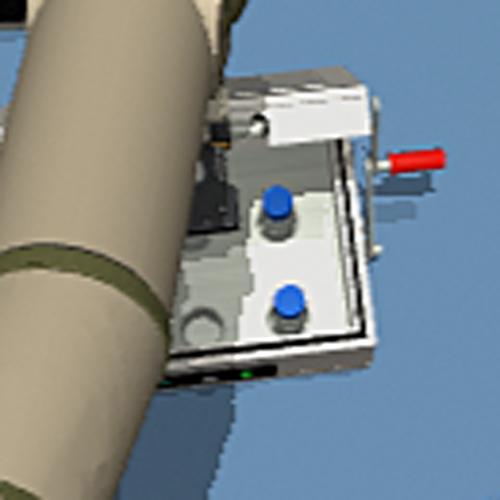

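```bash
cat >> h.py <<'E'
Cc=np.array([.599,-.038,0]);cy=.066
Rc=np.array([[np.cos(cy),-np.sin(cy),0],[np.sin(cy),np.cos(cy),0],[0,0,1]])
def w2c(p): return (np.asarray(p)-Cc)@Rc
def c2w(p): return np.asarray(p)@Rc.T+Cc
def ony(n,uv,yc,T=None):
    o,d=ray(n,uv,T); o=w2c(o);d=d@Rc; s=(yc-o[:,1])/d[:,1]; return o+s[:,None]*d
E
python3 - <<'E'
from h import *
for f in ['t0.png','t3.png','t4.png','t5.png']:
    im=cv2.imread('pics/'+f);hsv=cv2.cvtColor(im,cv2.COLOR_BGR2HSV)
    m=cv2.inRange(hsv,(0,150,110),(6,255,255));m[:,:300]=0;m[:,345:]=0;m[:130]=0;m[230:]=0
    mm=cv2.moments(m,True);uv=(mm['m10']/mm['m00'],mm['m01']/mm['m00'])
    print(f,uv,[w2c(onz('top',[uv],z))[0].round(4) for z in (.09,.12,.13,.14)])
E
```

```text
t0.png (322.671875, 206.328125) [array([-0.0967, -0.1755,  0.09  ]), array([-0.1025, -0.1724,  0.12  ]), array([-0.1045, -0.1713,  0.13  ]), array([-0.1064, -0.1703,  0.14  ])]
t3.png (320.3636363636364, 174.36363636363637) [array([ 1.000e-04, -1.814e-01,  9.000e-02]), array([-0.0076, -0.1781,  0.12  ]), array([-0.0101, -0.1771,  0.13  ]), array([-0.0127, -0.176 ,  0.14  ])]
t4.png (318.67692307692306, 164.4923076923077) [array([ 0.0308, -0.1804,  0.09  ]), array([ 0.0226, -0.1771,  0.12  ]), array([ 0.0198, -0.176 ,  0.13  ]), array([ 0.0171, -0.175 ,  0.14  ])]
t5.png (317.90625, 161.453125) [array([ 0.0404, -0.1793,  0.09  ]), array([ 0.032 , -0.1761,  0.12  ]), array([ 0.0292, -0.175 ,  0.13  ]), array([ 0.0263, -0.1739,  0.14  ])]
```

>>> {"fn": "drive_tool", "kwargs": {
  "targets": [
    [255, 0.001, 0, -0.0005, 0, 0, 0],
    [150, 0.001, 0, -0.0005, 0, 0, 0],
    [150, 0.001, 0, -0.0005, 0, 0, 0],
    [150, 0.001, 0, -0.0005, 0, 0, 0],
    [150, 0.001, 0, 0.02, 0, 0, 0],
    [150, 0.001, 0, 0.05, 0, 0, 0],
    [150, 0.001, 0, 0.07, 0, 0, 0],
    [150, 0.001, 0, 0.07, 0, 0, 0]
  ]
}}

```text
clock: 11.87
tcp_pos: [0.6069, -0.0347, 0.3955]
orientation: [3.135, -0.0, 1.637]
wrist_force: [-0.1, 0.1, -0.0]
opening: 0.0383
```

Run:
```python
from h import *
s=env.sense();print(s['tcp_pos'],s['wrist_force'],np.round(s['qpos'],2))
b=save('scene','s6.png')
```

```text
[ 0.60693465 -0.03466123  0.3954512 ] [-0.05935835  0.11502038 -0.02636243] [-0.36  0.32  0.44  1.67 -0.15  1.18  0.19]
```

View pics/s6.png

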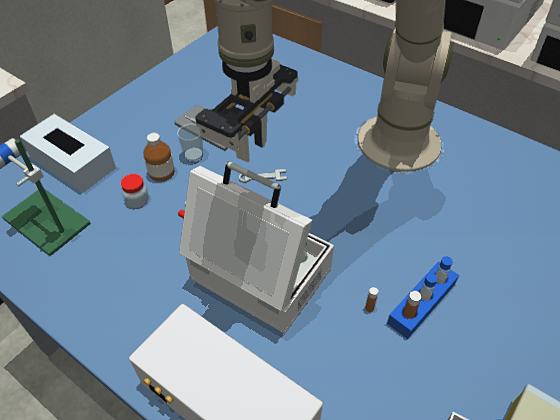

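```bash
cat >> h.py <<'E'
from scipy.spatial.transform import Rotation as Ro
def goal(yaw,a,grasp,axis_ang=None,b=0):
    # yaw of tool x before tilt; a tilt: tool z leans toward direction d=(yaw-pi)
    d=yaw-np.pi
    R=Ro.from_euler('xyz',[np.pi,0,yaw]); yax=np.array([-np.sin(d),np.cos(d),0])
    R=Ro.from_rotvec(-a*yax)*R
    return R, np.asarray(grasp)+.019*R.as_matrix()[:,2]
def delta(R,p):
    s=env.sense();R0=Ro.from_euler('xyz',s['orientation'])
    print('shift',(p-np.array(s['tcp_pos'])).round(4),'rot',(R*R0.inv()).as_rotvec().round(4),'tcp goal',p.round(4))
E
python3 - <<'E'
from h import *
R,p=goal(3.024,.25,[.5057,.2928,.068]); delta(R,p)
E
```

```text
shift [-0.0958  0.3266 -0.3436] rot [-0.1996 -0.184   1.3789] tcp goal [0.5104 0.2922 0.0496]
```

>>> {"fn": "drive_tool", "kwargs": {
  "targets": [
    [90, -0.04, 0.03, 0, -0.2, -0.184, 1.379],
    [90, -0.06, 0.07, 0, -0.2, -0.184, 1.379],
    [90, -0.096, 0.327, -0.233, -0.2, -0.184, 1.379],
    [90, -0.096, 0.327, -0.233, -0.2, -0.184, 1.379],
    [90, -0.096, 0.327, -0.233, -0.2, -0.184, 1.379],
    [90, -0.096, 0.327, -0.233, -0.2, -0.184, 1.379],
    [90, -0.096, 0.327, -0.233, -0.2, -0.184, 1.379],
    [90, -0.096, 0.327, -0.233, -0.2, -0.184, 1.379],
    [90, -0.096, 0.327, -0.233, -0.2, -0.184, 1.379],
    [90, -0.096, 0.327, -0.233, -0.2, -0.184, 1.379],
    [90, -0.096, 0.327, -0.233, -0.2, -0.184, 1.379],
    [90, -0.096, 0.327, -0.233, -0.2, -0.184, 1.379]
  ]
}}

```text
clock: 12.92
tcp_pos: [0.5055, 0.2962, 0.1536]
orientation: [-3.133, 0.246, 3.039]
wrist_force: [0.0, 0.2, -0.6]
opening: 0.0601
```

Run:
```python
from h import *
s=env.sense();print(s['tcp_pos'],s['orientation'],np.round(s['qpos'],2))
R,p=goal(3.024,.25,[.5057,.2928,.068]); delta(R,p)
T=tcpT(s);print(proj('wrist',[[.5057,.2928,.105],[.4462,.3006,.105]],T))
save('wrist','w7.png')
```

```text
[0.5055415  0.29620781 0.15356561] [-3.13343949  0.24577359  3.03850421] [-0.83  0.47  0.14  2.14  0.33  0.39  0.46]
shift [ 0.0048 -0.004  -0.104 ] rot [ 0.0074 -0.0051 -0.0125] tcp goal [0.5104 0.2922 0.0496]
[[277.7384215  214.67758107]
 [280.37664681 115.25644581]]
```

View pics/w7.png

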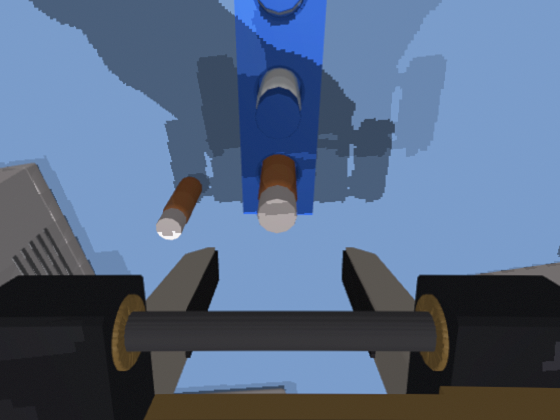

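>>> {"fn": "drive_tool", "kwargs": {
  "targets": [
    [90, 0, 0, 0, 0, 0, 0],
    [90, 0, 0, 0, 0, 0, 0]
  ]
}}

```text
clock: 13.13
tcp_pos: [0.5101, 0.2912, 0.1588]
orientation: [-3.138, 0.251, 3.02]
wrist_force: [-0.1, 0.3, 0.6]
opening: 0.0604
```

Run:
```python
from h import *
R,p=goal(3.024,.25,[.5057,.2928,.068]); delta(R,p)
```

```text
shift [ 0.0003  0.0011 -0.1092] rot [0.0037 0.0005 0.0054] tcp goal [0.5104 0.2922 0.0496]
```

>>> {"fn": "drive_tool", "kwargs": {
  "targets": [
    [90, 0, 0.001, -0.035, 0, 0, 0],
    [90, 0, 0.001, -0.065, 0, 0, 0],
    [90, 0, 0.001, -0.09, 0, 0, 0],
    [90, 0, 0.001, -0.109, 0, 0, 0],
    [90, 0, 0.001, -0.109, 0, 0, 0],
    [90, 0, 0.001, -0.109, 0, 0, 0],
    [255, 0, 0.001, -0.109, 0, 0, 0],
    [255, 0, 0.001, -0.109, 0, 0, 0],
    [255, 0, 0.001, -0.109, 0, 0, 0],
    [255, 0, 0.001, -0.109, 0, 0, 0],
    [255, 0, 0.001, -0.109, 0, 0, 0]
  ],
  "grip_force": 15
}}

```text
clock: 14.05
tcp_pos: [0.5098, 0.2939, 0.05]
orientation: [-3.139, 0.251, 3.024]
wrist_force: [-0.1, -0.4, 0.1]
opening: 0.0314
```

Run:
```python
from h import *
s=env.sense();print(s['tcp_pos'],s['orientation'],s['opening'],s['wrist_force'])
save('scene','s8.png')
im=cv2.imread('pics/s8.png');cv2.imwrite('pics/s8c.png',cv2.resize(im[200:350,330:480],(600,600)))
```

```text
[0.50980558 0.29385592 0.04996148] [-3.13874178  0.25135398  3.0235405 ] 0.031439009179656974 [-0.13530849 -0.3990069   0.13299178]
```

View pics/s8c.png

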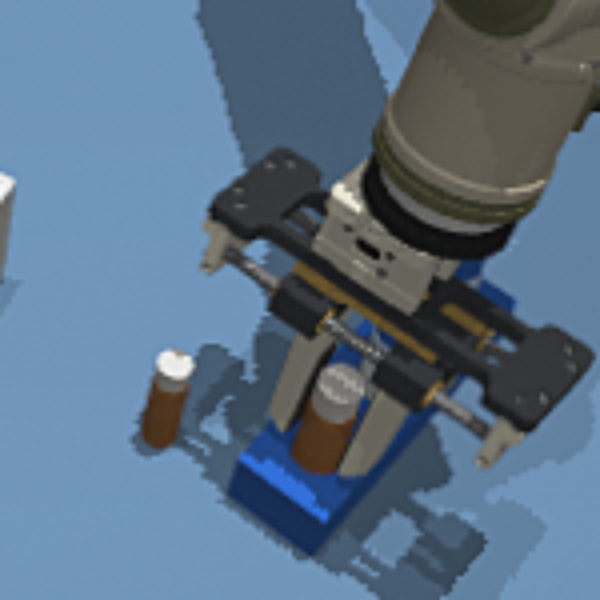

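>>> {"fn": "drive_tool", "kwargs": {
  "targets": [
    [255, 0, 0, 0, 0, 0, 0],
    [255, 0, 0, 0, 0, 0, 0],
    [255, 0, 0, 0, 0, 0, 0],
    [255, 0, 0, 0.02, 0, 0, 0],
    [255, 0, 0, 0.045, 0, 0, 0],
    [255, 0, 0, 0.08, 0, 0, 0],
    [255, 0, 0, 0.12, 0, 0, 0],
    [255, 0, 0, 0.14, 0, 0, 0],
    [255, 0, 0, 0.14, 0, 0, 0]
  ]
}}

```text
clock: 14.85
tcp_pos: [0.5112, 0.2947, 0.1939]
orientation: [3.14, 0.255, 3.022]
wrist_force: [0.5, -0.1, -0.9]
opening: 0.0269
```

Run:
```python
from h import *
s=env.sense();print(s['tcp_pos'],s['orientation'],s['opening'],s['wrist_force'])
save('wrist','w9.png');b=save('top','t9.png')
cv2.imwrite('pics/t9c.png',cv2.resize(b[120:250,200:340,::-1],None,fx=5,fy=5,interpolation=cv2.INTER_CUBIC))
R,p=goal(np.pi+.066,.25,np.r_[c2w([-.039,0,0])[:2],.215]);delta(R,p)
```

```text
[0.51124037 0.29469822 0.19385744] [3.13977998 0.2551829  3.02199821] 0.02692778595741812 [ 0.50305146 -0.08000925 -0.88738946]
shift [ 0.0552 -0.334   0.0069] rot [0.0026 0.0014 0.1848] tcp goal [ 0.5648 -0.0403  0.1966]
```

View pics/w9.png

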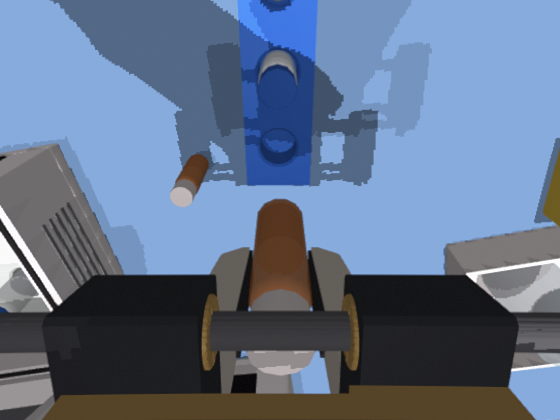

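View pics/t9c.png

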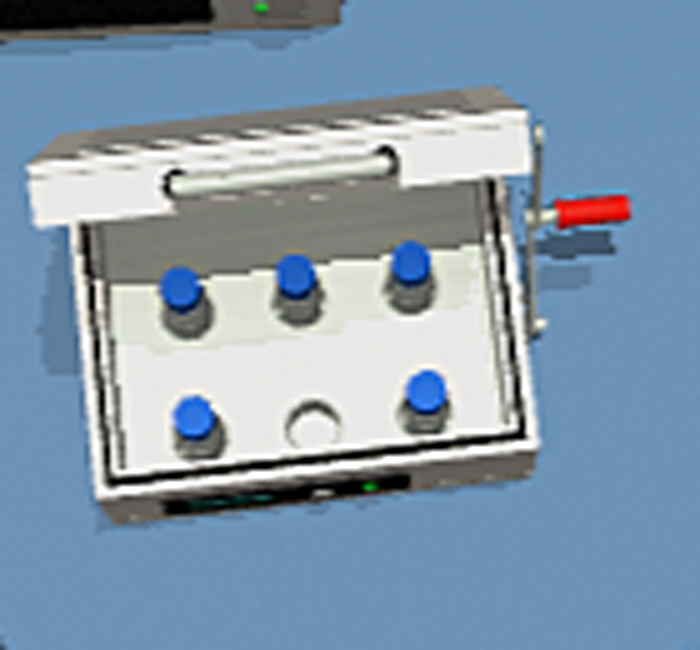

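Run:
```python
from h import *
f=lambda p:(np.array(p,float)+.5)/5-.5+np.array((200,120))
print(onz('top',f([(313,427)]),.05),onz('top',f([(313,427)]),.05)@np.eye(3))
c=onz('top',f([(194,418),(427,391),(181,288),(296,275),(411,263)]),.115);print(c.round(4));print('mid front',c[:2].mean(0),'rear mid',c[3],'pred',c2w([-.039,0,0]),c2w([.039,0,0]))
print('front spacing',np.linalg.norm(c[0]-c[1]),'yaw',np.arctan2(*(c[0]-c[1])[[0,1]]*[-1,1]))
print('rear-mid - 78:',c[3]-Rc@[.078,0,0])
```

```text
[[ 0.53511886 -0.04158682  0.05      ]] [[ 0.53511886 -0.04158682  0.05      ]]
[[ 0.5303  0.0254  0.115 ]
 [ 0.5396 -0.1099  0.115 ]
 [ 0.6082  0.0303  0.115 ]
 [ 0.6127 -0.037   0.115 ]
 [ 0.6166 -0.1045  0.115 ]]
mid front [ 0.534942   -0.04224157  0.115     ] rear mid [ 0.61267653 -0.03702503  0.115     ] pred [ 0.56008491 -0.04057213  0.        ] [ 0.63791509 -0.03542787  0.        ]
front spacing 0.13562825103915427 yaw 0.06864985921204443
rear-mid - 78: [ 0.53484635 -0.0421693   0.115     ]
```

Run:
```python
from h import *
R,p=goal(np.pi+.067,.25,[.5355,-.042,.205]);delta(R,p)
```

```text
shift [ 0.0306 -0.3354 -0.0031] rot [0.0026 0.0014 0.1858] tcp goal [ 0.5402 -0.0417  0.1866]
```

>>> {"fn": "drive_tool", "kwargs": {
  "targets": [
    [255, 0.003, -0.03, 0, 0, 0, 0.186],
    [255, 0.007, -0.07, 0, 0, 0, 0.186],
    [255, 0.01, -0.11, 0, 0, 0, 0.186],
    [255, 0.014, -0.15, 0, 0, 0, 0.186],
    [255, 0.018, -0.19, 0, 0, 0, 0.186],
    [255, 0.022, -0.23, 0, 0, 0, 0.186],
    [255, 0.025, -0.27, 0, 0, 0, 0.186],
    [255, 0.028, -0.3, 0, 0, 0, 0.186],
    [255, 0.03, -0.32, 0, 0, 0, 0.186],
    [255, 0.0306, -0.3354, 0, 0, 0, 0.186],
    [255, 0.0306, -0.3354, 0, 0, 0, 0.186],
    [255, 0.0306, -0.3354, 0, 0, 0, 0.186]
  ]
}}

```text
clock: 15.95
tcp_pos: [0.5392, -0.0424, 0.1874]
orientation: [-3.138, 0.248, -3.075]
wrist_force: [-0.7, -0.5, 0.3]
opening: 0.0264
```

Run:
```python
from h import *
s=env.sense();print(s['tcp_pos'],s['orientation'],s['opening'])
im=save('wrist','w10.png');T=tcpT(s)
W=np.array([.535,-.042,.05]);a=np.linspace(0,2*np.pi,24)
pts=proj('wrist',W+.0155*np.c_[np.cos(a),np.sin(a),0*a],T)
v=im[:,:,::-1].copy()
for p in pts: cv2.circle(v,tuple(int(round(x)) for x in p),1,(0,0,255),-1)
cv2.imwrite('pics/w10c.png',cv2.resize(v[60:420,140:420],None,fx=1.6,fy=1.6))
R,p=goal(np.pi+.067,.25,[.5355,-.042,.205]);delta(R,p)
```

```text
[ 0.5391875  -0.04235499  0.18741349] [-3.13834169  0.24771563 -3.07539944] 0.02638598042078469
shift [ 0.0008 -0.0004 -0.0012] rot [ 0.0032 -0.0015 -0.0002] tcp goal [ 0.5402 -0.0417  0.1866]
```

View pics/w10c.png

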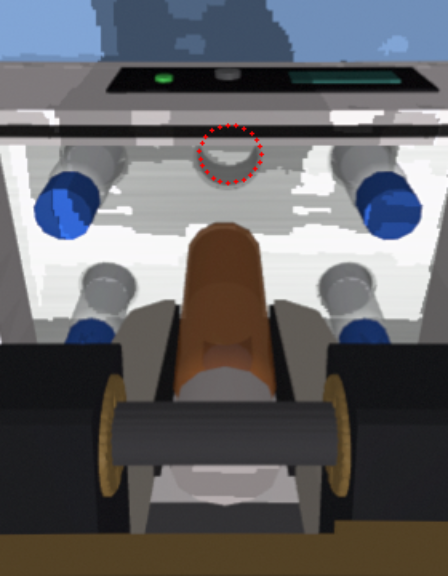

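Run:
```python
from h import *
v=cv2.imread('pics/w10.png')
cv2.imwrite('pics/w10d.png',cv2.resize(v[135:215,235:335],None,fx=7,fy=7,interpolation=cv2.INTER_NEAREST))
```

```text
(no output)
```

View pics/w10d.png

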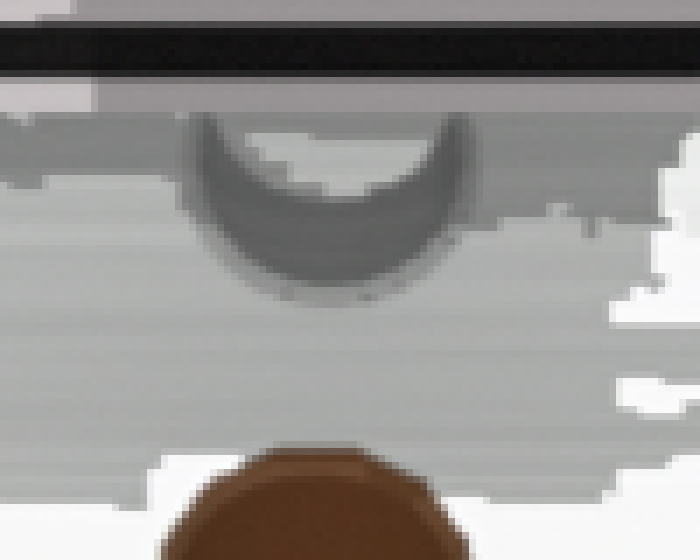

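Run:
```python
from h import *
T=np.eye(4);T[:3,3]=[ 0.5391875 , -0.04235499 , 0.18741349];T[:3,:3]=Ro.from_euler('xyz',[-3.13834169,  0.24771563 ,-3.07539944]).as_matrix()
print('well bottom edge',onz('wrist',[(282.7,176.1)],.05,T),'ring',onz('wrist',[(282.7,178.4)],.05,T))
print('well LR at row 157',onz('wrist',[(264.3,155),(301.4,155),(261.8,155),(303.2,155)],.05,T))
f=onz('wrist',[(279.7,199.2)],.1474,T);print('vial foot far edge',f)
# sides of foot
print('well center est (x edge-.0155)')
# predicted vial foot if axis at grasp
g=T[:3,3]-.019*T[:3,2];print('grasp',g)
a=np.linspace(0,2*np.pi,60);pp=proj('wrist',np.c_[g[0]+.0135*np.cos(a),g[1]+.0135*np.sin(a),0*a+.1474],T);print('foot top',pp[np.argmin(pp[:,1])],pp[:,0].min(),pp[:,0].max())
```

```text
well bottom edge [[ 0.55254062 -0.04136469  0.05      ]] ring [[ 0.55462729 -0.04121862  0.05      ]]
well LR at row 157 [[ 0.53504104 -0.05755513  0.05      ]
 [ 0.53301907 -0.02752864  0.05      ]
 [ 0.5351784  -0.05957895  0.05      ]
 [ 0.53292179 -0.02607265  0.05      ]]
vial foot far edge [[ 0.52475095 -0.04535057  0.1474    ]]
well center est (x edge-.0155)
grasp [ 0.53453503 -0.0426015   0.20583342]
foot top [283.74338301 193.5603793 ] 260.0295575459773 306.64291792802896
```

Run:
```python
from h import *
a=save('scene','s11.png');b=save('top','t11.png')
g=np.array([.5353,-.042]);pts=np.array([[*g,.1474],[*g,.2424],[*g,.2154]])
print(proj('scene',pts),proj('top',pts))
cv2.imwrite('pics/c11.png',np.hstack([cv2.resize(x[:,:,::-1],(400,400),interpolation=cv2.INTER_CUBIC) for x in (a[130:230,220:320],b[150:250,210:310])]))
```

```text
[[275.47079071 216.06503219]
 [274.87270943 186.19491769]
 [275.05041199 195.07766958]] [[261.26342697 197.9687041 ]
 [260.08185252 190.2838902 ]
 [260.43293433 192.5673523 ]]
```

View pics/c11.png

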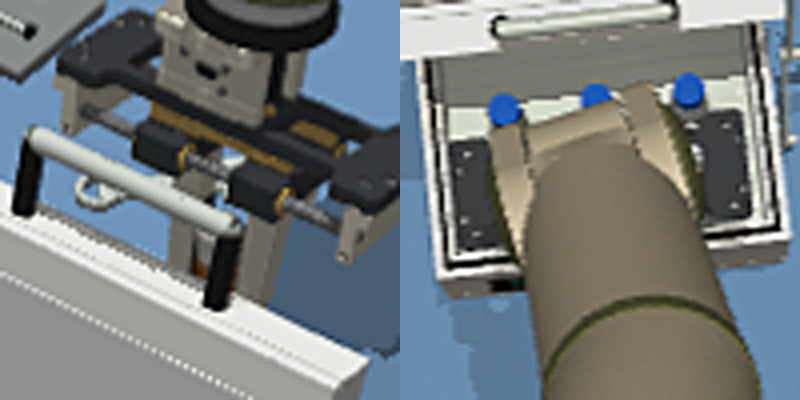

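>>> {"fn": "drive_tool", "kwargs": {
  "targets": [
    [255, 0.001, 0, -0.03, 0, 0, 0],
    [255, 0.001, 0, -0.055, 0, 0, 0],
    [255, 0.001, 0, -0.07, 0, 0, 0],
    [255, 0.001, 0, -0.07, 0, 0, 0],
    [255, 0.001, 0, -0.07, 0, 0, 0]
  ]
}}

```text
clock: 16.52
tcp_pos: [0.5407, -0.0401, 0.1185]
orientation: [-3.138, 0.249, -3.07]
wrist_force: [0.5, 0.1, -0.3]
opening: 0.0267
```

Run:
```python
from h import *
s=env.sense();print(s['tcp_pos'],s['orientation'],s['opening'])
im=save('wrist','w12.png');np.save('T12.npy',tcpT(s))
cv2.imwrite('pics/w12d.png',cv2.resize(im[110:230,210:350,::-1],None,fx=5,fy=5,interpolation=cv2.INTER_NEAREST))
```

```text
[ 0.54069801 -0.04014963  0.11850685] [-3.13770539  0.24855824 -3.07044689] 0.026724640354437435
```

View pics/w12d.png

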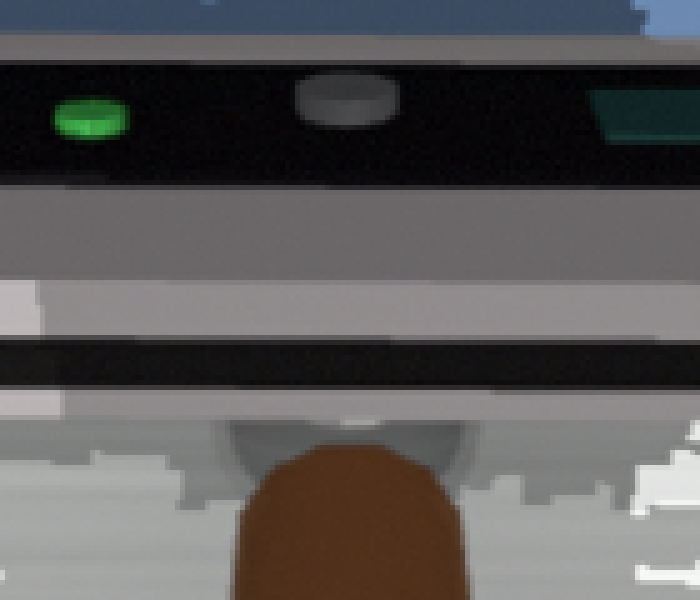

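Run:
```python
from h import *
T=np.load('T12.npy');zf=.0785
print('well LR',onz('wrist',[(255.9,196),(303.1,196)],.05,T))
print('foot',onz('wrist',[(280.2,199)],zf,T))
g=T[:3,3]-.019*T[:3,2];print('grasp',g)
for gy in (g[1],-.0425):
  a=np.linspace(0,2*np.pi,90);pp=proj('wrist',np.c_[g[0]+.0135*np.cos(a),gy+.0135*np.sin(a),0*a+zf],T);print('foot pred top',pp[np.argmin(pp[:,1])],pp[:,0].min(),pp[:,0].max())
```

```text
well LR [[ 0.53963138 -0.05793971  0.05      ]
 [ 0.53739706 -0.02732436  0.05      ]]
foot [[ 0.52615117 -0.04296562  0.0785    ]]
grasp [ 0.53603049 -0.04040822  0.13692281]
foot pred top [282.65955586 193.51486648] 260.0812991946299 306.7209543126205
foot pred top [278.94117769 193.27111009] 256.46497517808086 303.11708681939587
```

Run:
```python
from h import *
T=np.eye(4);T[:3,3]=[ 0.5391875 , -0.04235499 , 0.18741349];T[:3,:3]=Ro.from_euler('xyz',[-3.13834169,  0.24771563 ,-3.07539944]).as_matrix()
g=T[:3,3]-.019*T[:3,2];a=np.linspace(0,2*np.pi,180)
for dz in (.2154,.2424):
  r=.0135 if dz<.22 else .012
  pp=proj('wrist',np.c_[g[0]+r*np.cos(a),g[1]+r*np.sin(a),0*a+dz],T);print(dz,'top',pp[np.argmin(pp[:,1])],'bot',pp[np.argmax(pp[:,1])],pp[:,0].min(),pp[:,0].max())
v=cv2.imread('pics/w10.png')
cv2.imwrite('pics/w10e.png',cv2.resize(v[180:400,220:340],None,fx=4,fy=2.7,interpolation=cv2.INTER_NEAREST))
```

```text
0.2154 top [284.79153549 268.87361503] bot [284.10300731 318.7867724 ] 251.65330795092038 316.6789273399585
0.2424 top [285.39637723 322.66449047] bot [284.62587336 370.78729473] 250.40845992558172 319.0220129732804
```

View pics/w10e.png

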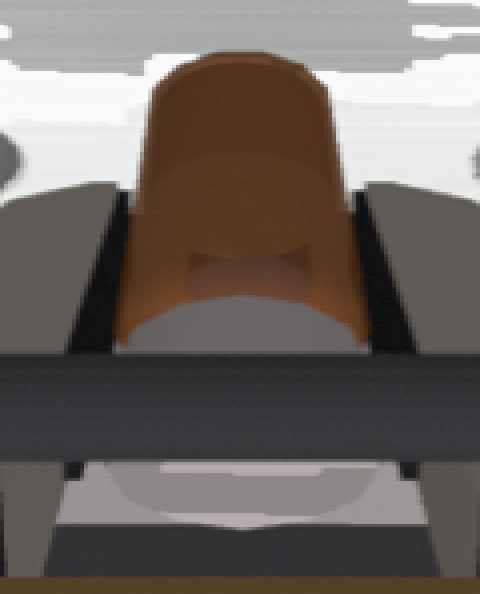

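>>> {"fn": "drive_tool", "kwargs": {
  "targets": [
    [255, -0.0018, 0.0003, -0.008, 0, 0, 0],
    [255, -0.0018, 0.0003, -0.017, 0, 0, 0],
    [255, -0.0018, 0.0003, -0.023, 0, 0, 0],
    [255, -0.0018, 0.0003, -0.027, 0, 0, 0],
    [255, -0.0018, 0.0003, -0.03, 0, 0, 0],
    [255, -0.0018, 0.0003, -0.032, 0, 0, 0],
    [255, -0.0018, 0.0003, -0.032, 0, 0, 0]
  ]
}}

```text
clock: 17.15
tcp_pos: [0.5401, -0.0415, 0.0881]
orientation: [-3.137, 0.253, -3.073]
wrist_force: [0.4, -1.1, -0.8]
opening: 0.0268
```

Run:
```python
from h import *
s=env.sense();print(s['tcp_pos'],s['orientation'],s['opening'],s['wrist_force'],s['torque'])
im=save('wrist','w13.png')
cv2.imwrite('pics/w13d.png',cv2.resize(im[110:400,210:350,::-1],None,fx=3,fy=2,interpolation=cv2.INTER_NEAREST))
```

```text
[ 0.5401317  -0.04148008  0.08811062] [-3.13698744  0.2527607  -3.07286067] 0.026839279602158445 [ 0.41881012 -1.06313371 -0.75349814] [-0.00612321  0.26425998 -0.01327293]
```

View pics/w13d.png

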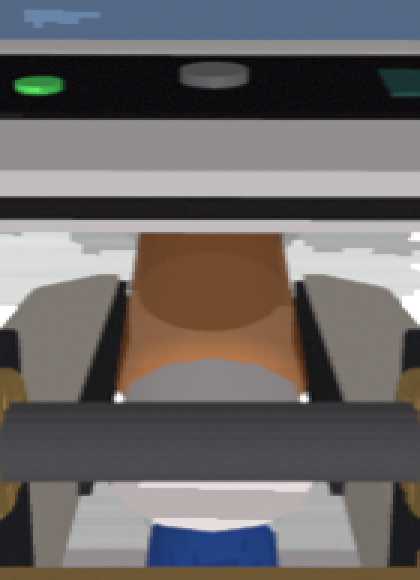

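>>> {"fn": "drive_tool", "kwargs": {
  "targets": [
    [255, 0, 0, -0.004, 0, 0, 0],
    [255, 0, 0, -0.008, 0, 0, 0],
    [255, 0, 0, -0.011, 0, 0, 0],
    [255, 0, 0, -0.011, 0, 0, 0]
  ]
}}

```text
clock: 17.53
tcp_pos: [0.5398, -0.0414, 0.0768]
orientation: [-3.137, 0.252, -3.073]
wrist_force: [-0.1, -0.1, 0.3]
opening: 0.0266
```

>>> {"fn": "drive_tool", "kwargs": {
  "targets": [
    [255, 0, 0, -0.004, 0, 0, 0],
    [255, 0, 0, -0.008, 0, 0, 0],
    [255, 0, 0, -0.012, 0, 0, 0],
    [255, 0, 0, -0.0145, 0, 0, 0],
    [255, 0, 0, -0.0145, 0, 0, 0]
  ]
}}

```text
clock: 17.95
tcp_pos: [0.5396, -0.0416, 0.062]
orientation: [-3.137, 0.251, -3.073]
wrist_force: [-0.1, 0.9, -1.2]
opening: 0.0267
```

>>> {"fn": "drive_tool", "kwargs": {
  "targets": [
    [255, 0, 0, -0.001, 0, 0, 0],
    [255, 0, 0, -0.002, 0, 0, 0],
    [255, 0, 0, -0.0025, 0, 0, 0],
    [255, 0, 0, -0.0025, 0, 0, 0]
  ]
}}

```text
clock: 18.28
tcp_pos: [0.5397, -0.0415, 0.0596]
orientation: [-3.137, 0.252, -3.073]
wrist_force: [-0.8, -0.3, 3.6]
opening: 0.0266
```

>>> {"fn": "drive_tool", "kwargs": {
  "targets": [
    [150, 0, 0, 0, 0, 0, 0],
    [140, 0, 0, 0, 0, 0, 0],
    [140, 0, 0, 0, 0, 0, 0],
    [140, 0, 0, 0, 0, 0, 0],
    [140, 0, 0, 0.02, 0, 0, 0],
    [140, 0, 0, 0.05, 0, 0, 0],
    [140, 0, 0, 0.085, 0, 0, 0],
    [140, -0.01, 0, 0.12, 0, 0, 0],
    [140, -0.02, 0, 0.15, 0, 0, 0],
    [140, -0.02, 0, 0.15, 0, 0, 0]
  ]
}}

```text
clock: 19.12
tcp_pos: [0.5182, -0.0404, 0.2103]
orientation: [-3.14, 0.248, -3.072]
wrist_force: [-0.0, -1.8, -0.2]
opening: 0.0422
```

Run:
```python
from h import *
s=env.sense();T=tcpT(s);print(s['tcp_pos'],s['orientation'],s['opening'],s['wrist_force'],np.round(s['qpos'],2))
im=save('wrist','w14.png')
print(proj('wrist',[[.536,-.0425,.115]],T))
```

```text
[ 0.51816916 -0.04044424  0.21034226] [-3.13953483  0.24786047 -3.07179322] 0.0422035990849799 [-0.02330189 -1.82662182 -0.23820119] [ 0.59  0.38 -0.8   2.22  0.65  0.48  0.95]
[[278.13472818 204.03498582]]
```

View pics/w14.png

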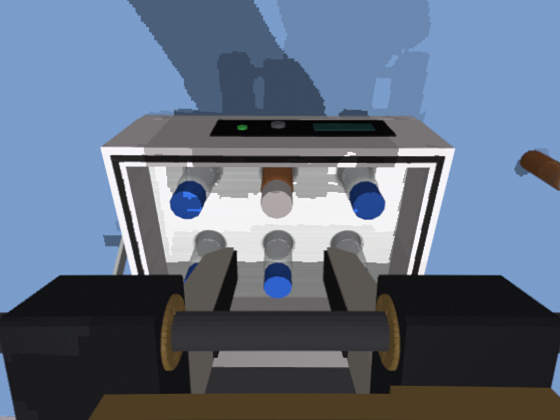

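```bash
cat >> h.py <<'E'
def kgoal(kc,a,b,back=0):
    R=Ro.from_matrix(Rc)*Ro.from_rotvec([0,-a,0])*Ro.from_rotvec([b,0,0])*Ro.from_euler('xyz',[np.pi,0,np.pi/2])
    z=R.as_matrix()[:,2]
    return R,c2w(kc)+(.019-back)*z
E
python3 - <<'E'
from h import *
R,p=kgoal([.029,-.182,.13],0,.35,.11);delta(R,p);print(R.as_matrix().round(3))
E
```

```text
shift [ 0.1231 -0.2084 -0.0004] rot [ 0.4442  0.5012 -1.5218] tcp goal [ 0.642  -0.2488  0.2155]
[[-0.062  0.998 -0.023]
 [ 0.937  0.066  0.342]
 [ 0.343  0.    -0.939]]
```

>>> {"fn": "drive_tool", "kwargs": {
  "targets": [
    [140, -0.02, -0.02, 0.03, 0.444, 0.501, -1.522],
    [140, -0.04, -0.05, 0.05, 0.444, 0.501, -1.522],
    [140, -0.05, -0.09, 0.06, 0.444, 0.501, -1.522],
    [140, -0.05, -0.13, 0.06, 0.444, 0.501, -1.522],
    [140, -0.05, -0.17, 0.06, 0.444, 0.501, -1.522],
    [140, -0.05, -0.21, 0.06, 0.444, 0.501, -1.522],
    [140, -0.05, -0.23, 0.06, 0.444, 0.501, -1.522],
    [140, -0.02, -0.23, 0.06, 0.444, 0.501, -1.522],
    [140, 0.01, -0.23, 0.05, 0.444, 0.501, -1.522],
    [140, 0.04, -0.23, 0.04, 0.444, 0.501, -1.522],
    [140, 0.06, -0.23, 0.04, 0.444, 0.501, -1.522],
    [140, 0.08, -0.225, 0.03, 0.444, 0.501, -1.522]
  ]
}}

```text
clock: 20.17
tcp_pos: [0.6013, -0.267, 0.2391]
orientation: [3.097, -0.303, 1.796]
wrist_force: [-0.6, -0.3, 0.1]
opening: 0.0421
```

Run:
```python
from h import *
s=env.sense();print(s['tcp_pos'],s['orientation'],np.round(s['qpos'],2),s['wrist_force'])
R,p=kgoal([.029,-.182,.13],0,.35,.11);delta(R,p)
```

```text
[ 0.60127669 -0.26704254  0.2391438 ] [ 3.09738029 -0.30313769  1.79645796] [ 0.81  0.64 -0.57  1.6   0.05  1.1   0.5 ] [-0.57403811 -0.34741057  0.08865227]
shift [ 0.0407  0.0182 -0.0237] rot [ 0.0403  0.0483 -0.1454] tcp goal [ 0.642  -0.2488  0.2155]
```

>>> {"fn": "drive_tool", "kwargs": {
  "targets": [
    [140, 0.02, 0.009, -0.012, 0.04, 0.048, -0.145],
    [140, 0.041, 0.018, -0.024, 0.04, 0.048, -0.145],
    [140, 0.041, 0.018, -0.024, 0.04, 0.048, -0.145],
    [140, 0.041, 0.018, -0.024, 0.04, 0.048, -0.145]
  ]
}}

```text
clock: 20.5
tcp_pos: [0.6404, -0.2471, 0.2137]
orientation: [3.142, -0.35, 1.646]
wrist_force: [0.3, 0.6, 0.2]
opening: 0.0421
```

Run:
```python
from h import *
s=env.sense();T=tcpT(s);np.save('T15.npy',T);print(s['tcp_pos'],s['orientation'],np.round(s['qpos'],2))
im=save('wrist','w15.png');sc=save('scene','s15.png');tp=save('top','t15.png')
R,p=kgoal([.029,-.182,.13],0,.35,.11);delta(R,p)
print(proj('wrist',c2w([[.029,-.157,.13],[.029,-.197,.13]]),T))
hsv=cv2.cvtColor(im,cv2.COLOR_RGB2HSV);m=cv2.inRange(hsv,(0,150,80),(7,255,255))
n,l,st,ce=cv2.connectedComponentsWithStats(m)
for i in range(1,n):
    if st[i,4]>60: print(st[i],ce[i])
v=np.vstack([cv2.resize(x[:,:,::-1],(400,300)) for x in (im,sc)]);cv2.imwrite('pics/c15.png',v)
```

```text
[ 0.64043358 -0.24714082  0.21368707] [ 3.14157844 -0.35025872  1.64593283] [ 0.75  0.7  -0.54  1.55  0.01  1.1   0.36]
shift [ 0.0023  0.0002 -0.0001] rot [ 0.0019  0.0018 -0.0066] tcp goal [ 0.642  -0.2488  0.2155]
[[281.9499309  181.01274668]
 [281.43245703 235.68869064]]
[ 272  179   24   58 1129] [283.12223206 207.11603189]
```

View pics/c15.png

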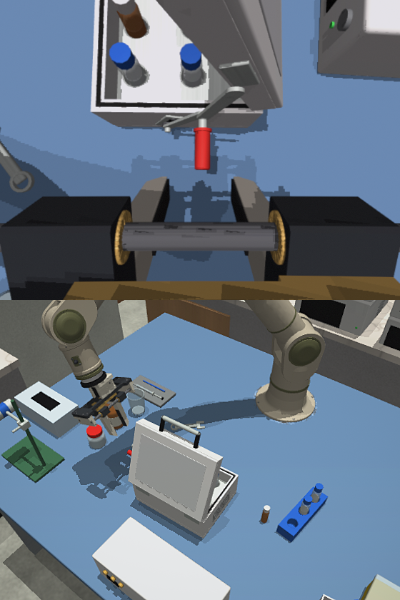

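View pics/w15.png

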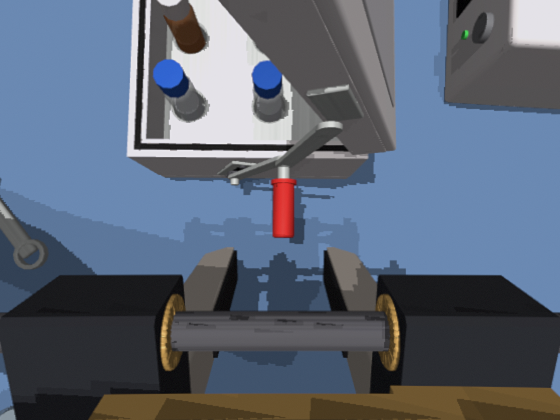

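Run:
```python
from h import *
T=np.load('T15.npy');T2=T
tp=cv2.imread('pics/t15.png');hsv=cv2.cvtColor(tp,cv2.COLOR_BGR2HSV);m=cv2.inRange(hsv,(0,150,80),(7,255,255))
n,l,st,ce=cv2.connectedComponentsWithStats(m)
for i in range(1,n):
    if st[i,4]>30: print(st[i],ce[i])
A=ray('wrist',[(283.1,208)],T)
for uv in [(317.9,161.45)]:
    B=ray('top',[uv]);x,e=tri([(A[0][0],A[1][0]),(B[0][0],B[1][0])]);print(w2c(x),e)
# pivot & upper attach in wrist at plane y ~ -.145..-.15
for y in (-.14,-.15,-.155): print(y,w2c(0) if 0 else '', 'pivot',ony('wrist',[(233,181)],y,T),'attach',ony('wrist',[(331,127)],y,T))
for z in (.12,.13,.14): print(z,w2c(onz('wrist',[(283.1,208)],z,T)))
```

```text
[ 11 153  14  15 155] [ 17.19354839 159.90322581]
[311 159  15   7  64] [317.890625 161.875   ]
[386 168   6  16  67] [388.64179104 175.07462687]
[ 0.03035486 -0.17593948  0.12471896] [np.float64(0.0004890366052895496), np.float64(0.0004890366052896608)]
-0.14  pivot [[-0.01995067 -0.14        0.03117875]] attach [[ 0.05497885 -0.14        0.20195023]]
-0.15  pivot [[-0.01240494 -0.15        0.08813702]] attach [[ 0.05078084 -0.15        0.2321434 ]]
-0.155  pivot [[-0.00863207 -0.155       0.11661615]] attach [[ 0.04868184 -0.155       0.24723998]]
0.12 [[ 0.03009256 -0.17585143  0.12      ]]
0.13 [[ 0.03002342 -0.17686939  0.13      ]]
0.14 [[ 0.02995428 -0.17788734  0.14      ]]
```

Run:
```python
from h import *
R,p=kgoal([.030,-.182,.130],0,.35,0);delta(R,p)
P=np.array([-.0165,.0565]);r=.087
R0,p0=kgoal([.030,-.182,.130],0,.35,0)
ph0=np.arctan2(.130-P[1],.030-P[0]);print(ph0)
for i,ph in enumerate(np.arange(ph0,2.85,.1)):
    k=[P[0]+r*np.cos(ph),-.182,P[1]+r*np.sin(ph)]
    R,p=kgoal(k,0,.35,0); print(round(ph-ph0,2),np.round(k,4),'d',(p-p0).round(4))
```

```text
shift [ 0.0008  0.0379 -0.1034] rot [ 0.0019  0.0018 -0.0066] tcp goal [ 0.6405 -0.2111  0.1122]
1.0067126057452396
0.0 [ 0.03  -0.182  0.13 ] d [0. 0. 0.]
0.1 [ 0.0224 -0.182   0.1343] d [-0.0075 -0.0005  0.0043]
0.2 [ 0.0145 -0.182   0.1378] d [-0.0155 -0.001   0.0078]
0.3 [ 0.0062 -0.182   0.1405] d [-0.0237 -0.0016  0.0105]
0.4 [-0.0023 -0.182   0.1423] d [-0.0322 -0.0021  0.0123]
0.5 [-0.0109 -0.182   0.1433] d [-0.0408 -0.0027  0.0133]
0.6 [-0.0196 -0.182   0.1434] d [-0.0495 -0.0033  0.0134]
0.7 [-0.0283 -0.182   0.1427] d [-0.0582 -0.0038  0.0127]
0.8 [-0.0368 -0.182   0.1411] d [-0.0667 -0.0044  0.0111]
0.9 [-0.0452 -0.182   0.1386] d [-0.075  -0.005   0.0086]
1.0 [-0.0532 -0.182   0.1354] d [-0.0831 -0.0055  0.0054]
1.1 [-0.0609 -0.182   0.1313] d [-0.0907 -0.006   0.0013]
1.2 [-0.0682 -0.182   0.1265] d [-0.098  -0.0065 -0.0035]
1.3 [-0.0749 -0.182   0.121 ] d [-0.1047 -0.0069 -0.009 ]
1.4 [-0.081  -0.182   0.1148] d [-0.1108 -0.0073 -0.0152]
1.5 [-0.0865 -0.182   0.1081] d [-0.1163 -0.0077 -0.0219]
1.6 [-0.0913 -0.182   0.1008] d [-0.1211 -0.008  -0.0292]
1.7 [-0.0954 -0.182   0.0932] d [-0.1251 -0.0083 -0.0368]
1.8 [-0.0987 -0.182   0.0851] d [-0.1284 -0.0085 -0.0449]
```

>>> {"fn": "drive_tool", "kwargs": {
  "targets": [
    [140, 0.001, 0.013, -0.035, 0, 0, 0],
    [140, 0.001, 0.025, -0.068, 0, 0, 0],
    [140, 0.001, 0.033, -0.09, 0, 0, 0],
    [140, 0.001, 0.038, -0.103, 0, 0, 0],
    [140, 0.001, 0.038, -0.103, 0, 0, 0],
    [140, 0.001, 0.038, -0.103, 0, 0, 0]
  ]
}}

```text
clock: 21.15
tcp_pos: [0.6408, -0.2111, 0.1127]
orientation: [3.14, -0.349, 1.643]
wrist_force: [0.7, 0.1, 0.6]
opening: 0.0418
```

Run:
```python
from h import *
s=env.sense();T=tcpT(s);print(s['tcp_pos'],s['orientation'],s['wrist_force'])
im=save('wrist','w16.png')
R,p=kgoal([.030,-.182,.130],0,.35,0);delta(R,p)
```

```text
[ 0.64082889 -0.21108172  0.1126887 ] [ 3.14015968 -0.34860386  1.6434781 ] [0.6954444  0.06050985 0.55260142]
shift [-0.001   0.0004 -0.0013] rot [ 0.002   0.003  -0.0058] tcp goal [ 0.6405 -0.2111  0.1122]
```

View pics/w16.png

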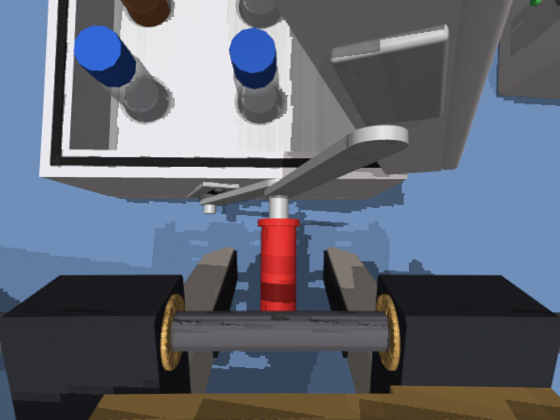

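Run:
```python
from h import *
T=tcpT()
for z in (.12,.125,.13,.135): print(z,proj('wrist',c2w([[.030,-.157,z],[.030,-.197,z],[.022,-.165,z],[.038,-.165,z]]),T).round(1).tolist())
```

```text
0.12 [[276.9, 221.4], [276.3, 306.9], [260.0, 238.1], [293.6, 238.3]]
0.125 [[276.9, 220.7], [276.2, 308.8], [259.4, 237.9], [294.1, 238.1]]
0.13 [[276.8, 220.0], [276.1, 310.8], [258.8, 237.7], [294.5, 237.9]]
0.135 [[276.7, 219.3], [276.0, 312.9], [258.2, 237.5], [295.0, 237.7]]
```

>>> {"fn": "drive_tool", "kwargs": {
  "targets": [
    [255, 0, 0, 0, 0, 0, 0],
    [255, 0, 0, 0, 0, 0, 0],
    [255, 0, 0, 0, 0, 0, 0],
    [255, 0, 0, 0, 0, 0, 0],
    [255, 0, 0, 0, 0, 0, 0],
    [255, 0, 0, 0, 0, 0, 0]
  ],
  "grip_force": 30
}}

```text
clock: 21.7
tcp_pos: [0.6411, -0.2107, 0.1123]
orientation: [3.14, -0.349, 1.644]
wrist_force: [-1.4, -1.9, 2.5]
opening: 0.0155
```

>>> {"fn": "drive_tool", "kwargs": {
  "targets": [
    [255, -0.002, 0, 0.0011, 0, 0, 0],
    [255, -0.0038, -0.0002, 0.0022, 0, 0, 0],
    [255, -0.0057, -0.0004, 0.0033, 0, 0, 0],
    [255, -0.0075, -0.0005, 0.0043, 0, 0, 0],
    [255, -0.0115, -0.0008, 0.006, 0, 0, 0],
    [255, -0.0155, -0.001, 0.0078, 0, 0, 0],
    [255, -0.0155, -0.001, 0.0078, 0, 0, 0]
  ]
}}

```text
clock: 22.28
tcp_pos: [0.6248, -0.2118, 0.1203]
orientation: [3.141, -0.349, 1.643]
wrist_force: [1.4, -2.1, -3.2]
opening: 0.0147
```

```bash
cat > kn.py <<'E'
from h import *
s=env.sense();T=tcpT(s);g=w2c(T[:3,3]-.019*T[:3,2]);f=np.array(s['wrist_force'])@Rc
P=np.array([-.0165,.0565]);d=np.array([g[0]-P[0],g[2]-P[1]]);r=np.hypot(*d);u=d/r
print('g',g.round(4),'r',r.round(4),'ph',np.arctan2(d[1],d[0]).round(3),'Frad',(f[[0,2]]@u).round(2),'Ftan',(f[[0,2]]@[-u[1],u[0]]).round(2),'Fy',f[1].round(2),'mom',np.round(s['torque'],2),s['opening'])
E
python3 kn.py
```

```text
g [ 0.0143 -0.1816  0.1382] r 0.0873 ph 1.21 Frad -2.55 Ftan -2.36 Fy -2.22 mom [-0.95 -0.1  -0.13] 0.014680386089049098
```

```bash
cat > path.py <<'E'
import sys
from h import *
def path(phs,P,r,ph0,dk=(0,0),b=.35,y=-.182):
    af=lambda q: np.clip((q-.4)/1.2,0,1)*.4
    R0,p0=kgoal([P[0]+r*np.cos(ph0+phs[0])+dk[0],y,P[1]+r*np.sin(ph0+phs[0])+dk[1]],af(phs[0]),b)
    out=[]
    for q in phs[1:]:
        R,p=kgoal([P[0]+r*np.cos(ph0+q),y,P[1]+r*np.sin(ph0+q)],af(q),b)
        out.append([255]+(p-p0).round(4).tolist()+(R*R0.inv()).as_rotvec().round(3).tolist())
    print(out)
E
python3 - <<'E'
from path import *
path([.2]+list(np.arange(.25,.801,.05)),[-.0165,.0565],.087,1.0067)
E
```

```text
[[255, -0.0041, -0.0003, 0.0014, 0.0, 0.0, 0.0], [255, -0.0083, -0.0005, 0.0027, 0.0, 0.0, 0.0], [255, -0.0125, -0.0008, 0.0037, 0.0, 0.0, 0.0], [255, -0.0167, -0.0011, 0.0045, 0.0, 0.0, 0.0], [255, -0.0207, -0.0014, 0.0051, 0.001, -0.017, -0.0], [255, -0.0248, -0.0016, 0.0055, 0.002, -0.033, -0.0], [255, -0.0288, -0.0019, 0.0057, 0.003, -0.05, 0.0], [255, -0.0328, -0.0022, 0.0057, 0.004, -0.067, -0.0], [255, -0.0369, -0.0024, 0.0054, 0.005, -0.083, 0.0], [255, -0.0409, -0.0027, 0.005, 0.007, -0.1, -0.0], [255, -0.0449, -0.003, 0.0043, 0.008, -0.116, -0.0], [255, -0.0488, -0.0032, 0.0035, 0.009, -0.133, -0.0]]
```

>>> {"fn": "drive_tool", "kwargs": {
  "targets": [
    [255, -0.0041, -0.0003, 0.0014, 0, 0, 0],
    [255, -0.0083, -0.0005, 0.0027, 0, 0, 0],
    [255, -0.0125, -0.0008, 0.0037, 0, 0, 0],
    [255, -0.0167, -0.0011, 0.0045, 0, 0, 0],
    [255, -0.0207, -0.0014, 0.0051, 0.001, -0.017, 0],
    [255, -0.0248, -0.0016, 0.0055, 0.002, -0.033, 0]
  ]
}}

```text
clock: 22.78
tcp_pos: [0.6005, -0.2132, 0.1255]
orientation: [3.103, -0.348, 1.656]
wrist_force: [0.2, -4.7, -0.7]
opening: 0.0151
```

```bash
python3 kn.py
```

```text
g [-0.0106 -0.1814  0.1433] r 0.087 ph 1.503 Frad -0.75 Ftan 0.05 Fy -4.69 mom [-1.26  0.2  -0.04] 0.015142913220858398
```

>>> {"fn": "drive_tool", "kwargs": {
  "targets": [
    [255, -0.004, -0.0006, 0.0002, 0.001, -0.017, 0],
    [255, -0.008, -0.0011, 0.0002, 0.002, -0.034, 0],
    [255, -0.0121, -0.0013, -0.0001, 0.003, -0.05, 0],
    [255, -0.0161, -0.0016, -0.0005, 0.005, -0.067, 0],
    [255, -0.0201, -0.0019, -0.0012, 0.006, -0.083, 0],
    [255, -0.024, -0.0021, -0.002, 0.007, -0.1, 0]
  ]
}}

```text
clock: 23.28
tcp_pos: [0.5763, -0.2151, 0.1236]
orientation: [2.997, -0.345, 1.693]
wrist_force: [-3.4, -3.6, 4.7]
opening: 0.0154
```

```bash
python3 kn.py
python3 - <<'E'
from path import *
save('scene','s17.png')
path([.8]+list(np.arange(.84,1.281,.04)),[-.0165,.0565],.087,1.0067)
E
```

```text
g [-0.0367 -0.1817  0.1413] r 0.0872 ph 1.805 Frad 5.38 Ftan 2.43 Fy -3.4 mom [-0.8   0.82  0.15] 0.015428367826397477
[[255, -0.0031, -0.0002, -0.0008, 0.001, -0.013, -0.0], [255, -0.0062, -0.0004, -0.0018, 0.002, -0.027, -0.0], [255, -0.0093, -0.0006, -0.0029, 0.003, -0.04, -0.0], [255, -0.0123, -0.0008, -0.0042, 0.004, -0.053, 0.0], [255, -0.0152, -0.001, -0.0055, 0.004, -0.067, 0.0], [255, -0.0181, -0.0012, -0.007, 0.005, -0.08, 0.0], [255, -0.0209, -0.0014, -0.0086, 0.006, -0.093, 0.0], [255, -0.0237, -0.0016, -0.0103, 0.007, -0.106, -0.0], [255, -0.0263, -0.0017, -0.0122, 0.008, -0.12, -0.0], [255, -0.0289, -0.0019, -0.0141, 0.009, -0.133, 0.0], [255, -0.0315, -0.0021, -0.0162, 0.01, -0.146, -0.0], [255, -0.0339, -0.0022, -0.0183, 0.011, -0.16, -0.0]]
```

View pics/s17.png

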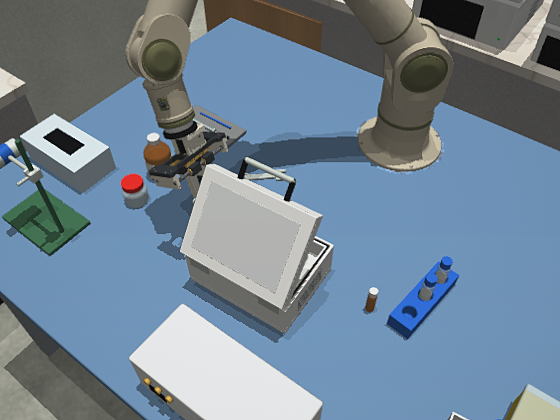

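>>> {"fn": "drive_tool", "kwargs": {
  "targets": [
    [255, -0.0031, -0.0005, -0.0006, 0.001, -0.013, 0],
    [255, -0.0062, -0.0008, -0.0015, 0.002, -0.027, 0],
    [255, -0.0093, -0.001, -0.0026, 0.003, -0.04, 0],
    [255, -0.0123, -0.0012, -0.0039, 0.004, -0.053, 0],
    [255, -0.0152, -0.0014, -0.0052, 0.004, -0.067, 0],
    [255, -0.0181, -0.0016, -0.0067, 0.005, -0.08, 0]
  ],
  "grip_force": 40
}}

```text
clock: 23.83
tcp_pos: [0.557, -0.2168, 0.1167]
orientation: [2.915, -0.339, 1.721]
wrist_force: [-9.4, -6.1, 12.6]
opening: 0.0148
```

```bash
python3 kn.py
```

```text
g [-0.0574 -0.1821  0.1342] r 0.0878 ph 2.056 Frad 15.73 Ftan 2.73 Fy -5.46 mom [-0.57  2.16  0.66] 0.014782741728366194
```

Run:
```python
from path import *
from scipy.optimize import least_squares
Q=np.array([[.0143,.1382],[-.0106,.1433],[-.0367,.1413],[-.0574,.1342]])
s=least_squares(lambda P:np.hypot(*(Q-P).T)-.087,[-.0165,.0565]);print(s.x,s.fun)
```

```text
[-0.01709127  0.05678881] [ 0.00025362 -0.00024562 -0.00024377  0.00027707]
```

Run:
```python
from path import *
path([1.04]+list(np.arange(1.06,1.421,.04)),[-.0176,.0573],.087,1.0067,dk=(.0011,-.0005))
```

```text
[[255, -0.0025, -0.0002, -0.0003, 0.0, -0.007, -0.0], [255, -0.0053, -0.0004, -0.002, 0.001, -0.02, 0.0], [255, -0.008, -0.0005, -0.0037, 0.002, -0.033, -0.0], [255, -0.0107, -0.0007, -0.0056, 0.003, -0.047, -0.0], [255, -0.0132, -0.0009, -0.0076, 0.004, -0.06, -0.0], [255, -0.0157, -0.001, -0.0097, 0.005, -0.073, -0.0], [255, -0.0181, -0.0012, -0.012, 0.006, -0.086, 0.0], [255, -0.0204, -0.0013, -0.0143, 0.007, -0.1, -0.0], [255, -0.0226, -0.0015, -0.0167, 0.007, -0.113, -0.0], [255, -0.0247, -0.0016, -0.0192, 0.008, -0.126, -0.0]]
```

>>> {"fn": "drive_tool", "kwargs": {
  "targets": [
    [255, -0.002, -0.0005, -0.0002, 0, -0.007, 0],
    [255, -0.0053, -0.0009, -0.002, 0.001, -0.02, 0],
    [255, -0.008, -0.001, -0.0037, 0.002, -0.033, 0],
    [255, -0.0107, -0.0012, -0.0056, 0.003, -0.047, 0],
    [255, -0.0132, -0.0014, -0.0076, 0.004, -0.06, 0]
  ]
}}

```text
clock: 24.25
tcp_pos: [0.5425, -0.2178, 0.1081]
orientation: [2.854, -0.335, 1.741]
wrist_force: [-10.9, -4.0, 5.0]
opening: 0.0155
```

```bash
python3 kn.py
```

```text
g [-0.073  -0.1822  0.1254] r 0.089 ph 2.258 Frad 10.95 Ftan 5.42 Fy -3.22 mom [-0.86  2.48  0.72] 0.015510415500476396
```

>>> {"fn": "drive_tool", "kwargs": {
  "targets": [
    [255, -0.003, -0.0003, -0.0017, 0.001, -0.013, 0],
    [255, -0.0056, -0.0005, -0.0037, 0.002, -0.026, 0],
    [255, -0.008, -0.0006, -0.006, 0.003, -0.04, 0],
    [255, -0.0102, -0.0008, -0.0084, 0.003, -0.053, 0],
    [255, -0.0123, -0.0009, -0.0109, 0.004, -0.066, 0]
  ]
}}

```text
clock: 24.67
tcp_pos: [0.5299, -0.2185, 0.0967]
orientation: [2.785, -0.328, 1.764]
wrist_force: [-7.4, -3.4, -1.1]
opening: 0.0151
```

```bash
python3 kn.py;  python3 - <<'E'
from path import *
im=save('scene','s18.png')
path([1.42]+list(np.arange(1.46,1.861,.04)),[-.0176,.0573],.087,1.0067)
E
```

```text
g [-0.0867 -0.182   0.1135] r 0.0904 ph 2.459 Frad 5.2 Ftan 5.64 Fy -2.92 mom [-1.22  2.29  0.56] 0.015121554689239002
[[255, -0.002, -0.0001, -0.0026, 0.001, -0.013, 0.0], [255, -0.0039, -0.0003, -0.0053, 0.002, -0.027, 0.0], [255, -0.0057, -0.0004, -0.008, 0.003, -0.04, 0.0], [255, -0.0073, -0.0005, -0.0109, 0.004, -0.053, 0.0], [255, -0.009, -0.0006, -0.0138, 0.004, -0.06, 0.0], [255, -0.0107, -0.0007, -0.0169, 0.004, -0.06, 0.0], [255, -0.0122, -0.0008, -0.02, 0.004, -0.06, 0.0], [255, -0.0136, -0.0009, -0.0232, 0.004, -0.06, 0.0], [255, -0.0148, -0.001, -0.0264, 0.004, -0.06, 0.0], [255, -0.016, -0.0011, -0.0297, 0.004, -0.06, 0.0], [255, -0.017, -0.0011, -0.033, 0.004, -0.06, 0.0]]
```

View pics/s18.png

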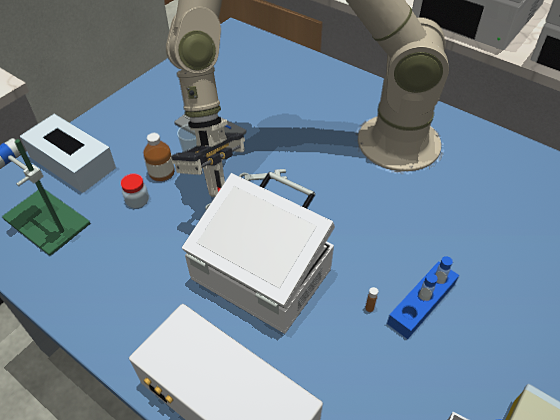

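>>> {"fn": "drive_tool", "kwargs": {
  "targets": [
    [255, -0.0024, -0.0003, -0.0025, 0.001, -0.013, 0],
    [255, -0.0044, -0.0005, -0.0051, 0.002, -0.027, 0],
    [255, -0.0063, -0.0006, -0.0078, 0.003, -0.04, 0],
    [255, -0.008, -0.0007, -0.0107, 0.004, -0.053, 0]
  ]
}}

```text
clock: 25.05
tcp_pos: [0.5218, -0.219, 0.0858]
orientation: [2.729, -0.322, 1.781]
wrist_force: [-7.9, -2.3, -4.9]
opening: 0.0149
```

```bash
python3 kn.py
```

```text
g [-0.0957 -0.182   0.1023] r 0.0915 ph 2.618 Frad 4.49 Ftan 8.28 Fy -1.78 mom [-1.34  2.59  0.53] 0.014884091575783303
```

>>> {"fn": "drive_tool", "kwargs": {
  "targets": [
    [255, -0.002, -0.0002, -0.0029, 0, -0.007, 0],
    [255, -0.0037, -0.0003, -0.006, 0, -0.007, 0],
    [255, -0.0052, -0.0004, -0.0091, 0, -0.007, 0],
    [255, -0.0052, -0.0004, -0.0091, 0, -0.007, 0]
  ]
}}

```text
clock: 25.38
tcp_pos: [0.5195, -0.2201, 0.0789]
orientation: [2.717, -0.317, 1.784]
wrist_force: [-12.3, -5.8, 22.1]
opening: 0.0151
```

```bash
python3 kn.py;  python3 - <<'E'
from path import *
im=save('scene','s19.png')
a=cv2.imread('pics/s0.png')
cv2.imwrite('pics/c19.png',np.hstack([cv2.resize(x[175:325,170:345],(400,343)) for x in (im[:,:,::-1],a)]))
E
```

```text
g [-0.0982 -0.1829  0.0953] r 0.0905 ph 2.698 Frad 20.89 Ftan -14.5 Fy -5.02 mom [0.27 1.07 0.64] 0.015080202699015463
```

View pics/c19.png

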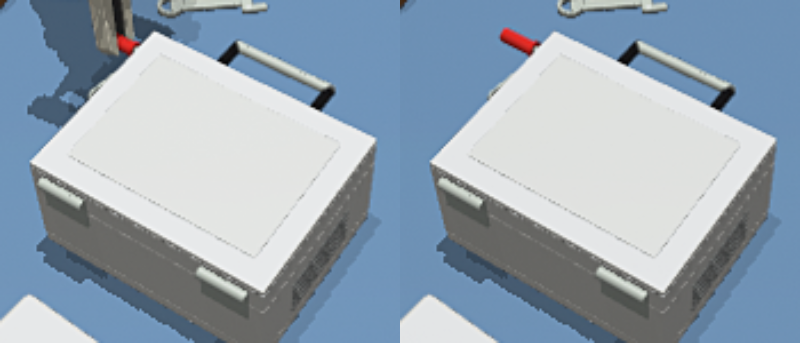

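>>> {"fn": "drive_tool", "kwargs": {
  "targets": [
    [255, 0.0005, 0, 0.0015, 0, 0, 0],
    [140, 0.0005, 0, 0.0015, 0, 0, 0],
    [140, 0.0005, 0, 0.0015, 0, 0, 0],
    [140, 0.0005, 0, 0.0015, 0, 0, 0],
    [140, 0.0005, 0, 0.0015, 0, 0, 0],
    [140, -0.006, -0.006, 0.015, 0, 0, 0],
    [140, -0.014, -0.014, 0.035, 0, 0, 0],
    [140, -0.025, -0.024, 0.06, 0, 0, 0],
    [140, -0.036, -0.035, 0.09, 0, 0, 0],
    [140, -0.045, -0.045, 0.12, 0, 0, 0],
    [140, -0.045, -0.045, 0.15, 0, 0, 0],
    [140, -0.045, -0.045, 0.15, 0, 0, 0]
  ]
}}

```text
clock: 26.43
tcp_pos: [0.4771, -0.2665, 0.2331]
orientation: [2.714, -0.312, 1.783]
wrist_force: [2.0, -1.1, 0.2]
opening: 0.0415
```

Run:
```python
from h import *
s=env.sense();print(s['tcp_pos'],s['wrist_force'],s['clock'])
im=save('scene','s20.png');tp=save('top','t20.png')
a=cv2.imread('pics/s0.png')[:,:,::-1];d=cv2.absdiff(im,a).max(2)
print('lid edge diff',(d[190:330,185:340]>40).sum(), (d[240:330,185:340]>40).sum())
b=cv2.imread('pics/t0.png')
cv2.imwrite('pics/c20.png',np.vstack([np.hstack([cv2.resize(x,(400,300)) for x in (im[:,:,::-1],a[:,:,::-1])]),np.hstack([cv2.resize(x,(400,300)) for x in (tp[:,:,::-1],b)])]))
```

```text
[ 0.47710145 -0.26649157  0.23306997] [ 2.0079531  -1.14386703  0.19706827] 26.4333
lid edge diff 685 0
```

View pics/c20.png

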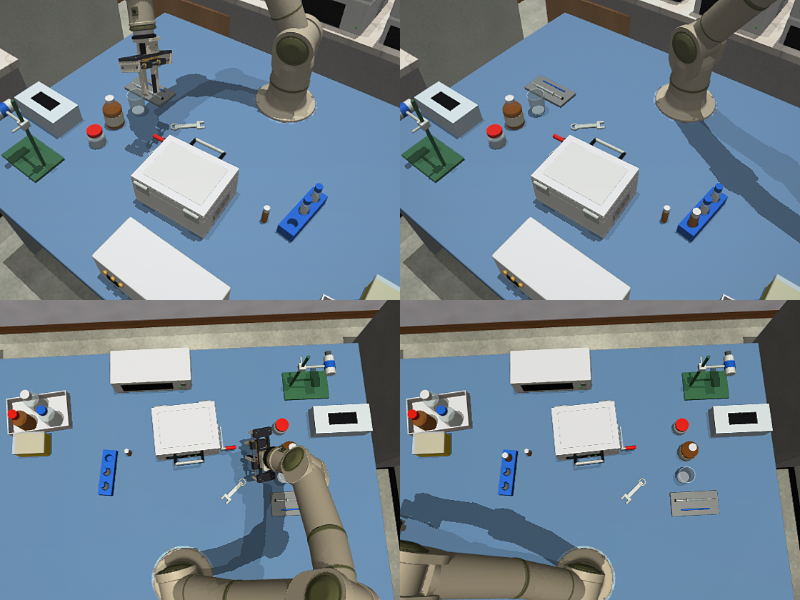

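>>> {"fn": "drive_tool", "kwargs": {
  "targets": [
    [140, 0, 0, 0.02, 0, 0, 0],
    [140, 0, 0, 0.02, 0, 0, 0],
    [140, 0, 0, 0.02, 0, 0, 0],
    [140, 0, 0, 0.02, 0, 0, 0]
  ]
}}

```text
clock: 26.87
tcp_pos: [0.4749, -0.2647, 0.2472]
orientation: [2.719, -0.318, 1.784]
wrist_force: [-0.8, 0.1, -0.9]
opening: 0.0418
```

Run:
```python
from h import *
a=cv2.imread('pics/s0.png')[:,:,::-1];im=save('scene','s21.png')
d=cv2.absdiff(im,a).max(2)
print((d[190:235,260:340]>40).sum())
ys,xs=np.where(d[185:330,180:345]>40);print(xs.min()+180,xs.max()+180,ys.min()+185,ys.max()+185)
print(env.sense()['wrist_force'])
cv2.imwrite('pics/c21.png',np.hstack([cv2.resize(x[180:260,200:330,::-1],(400,246)) for x in (im,a)]))
```

```text
0
180 229 185 219
[-0.38861058  0.30675802  0.62839441]
```

View pics/c21.png

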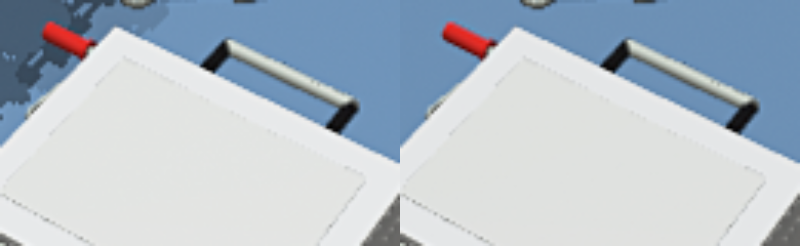

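The lid and handle match the starting picture exactly; only the arm's shadow differs. The lid is shut, so I am handing in.

```bash
python3 -c "
from plant import env
print(env.job_done())"
```

```text
the job is handed in; nothing more can be done
None
```

I handed the job in at about 27 s of the 72 s allowed, with every step of the task carried out. The interface gave no verdict.

- **Lid up:** I raised it by the handle to the end of travel at about 1.20 rad, stopping at about 9 N of pull against the 20 N limit. On easing back, the lid sank about 0.025 rad and its weight came off the gripper. The knob moved about 9 mm rearward past straight. The lid then stood by itself.
- **Vial:** I lowered it into the middle well of the front row until the floor pushed back with about 3.6 N, then let it go. The wrist picture showed its cap level with its neighbours' caps.
- **Lid down:** I broke the stay at the knob and held the knob all the way until the lid stopped firmly, then let go and backed off. In the last picture the lid and handle area showed no pixels changed from the start picture. The force reading was near zero.

Three checks disagreed or were not made:
- **Well position:** The wrist and top cameras differed by about 2 mm on where the well was. I used the offset between vial and well within the same wrist picture.
- **Knob path:** My estimate of its circle was slightly small, giving sideways forces of up to about 16 N during the swing. It reached 21 N radial and 14.5 N along the path at the shut stop. I saw no sign of slipping.
- **Rest of the bench:** I compared the other items with the start picture only by eye. They looked unmoved, except that the arm hid the beaker and reagent bottle in the last top view, and the vials inside the chest cannot be seen with the lid shut.

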